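# Turn the bead jar to the camera and take its picture

### The arm

A 6-joint arm with a two-finger parallel gripper is mounted at the origin on the work surface. World frame = base frame: x ahead of the robot, y to its left, z up, the work surface at z = 0. Lengths are in mm, angles in rad, forces in N, time in s.
With the tool pointing down it reaches from about 325 to 850 mm from the base axis. Payload 4.4 kg.
Tool frame: the origin (TCP) lies at the very end of the fingers, on their centre line; the grasp point (between the pads) lies ctrl.grip_depth behind it (ctrl.grip_depth is the distance from the TCP to the grasp point, in mm); z points along the fingers, y is the direction in which the jaws open and shut (so a half turn about z gives the same grasp; the last joint's range is limited). The gripper opens to 94 mm and grips with 3 to 60 N. Pads are 16 mm wide; open, the fingers measure 119 mm over their backs; the gripper's body (75 mm by 177 mm) begins 78 mm behind the grasp point.
Start: joints at [-1.381, 0.207, 1.542, -0, 1.393, -0.15], TCP at [191.634, -542.128, 165.747] pointing down, gripper open.
Joint ranges: [-2.73, 2.73], [-0.86, 2.22], [0.23, 2.46], [-1.11, 4.25], [0.08, 2.63], [-2.82, 2.82]. Speed limits (rad/s): [2.79, 2.79, 3.14, 3.14, 3.14, 3.14].

### API

Orientations are given as a rotation vector (axis times angle).
In Python, from plant import ctrl gives the robot as it stands.
- The arm moves only by the tool jog_arm, never from a script. Its argument "rows" is a list of rows, each an object of numbers: "x", "y", "z": the shift along the tool's x, y, z in m; "wx", "wy", "wz": the turn, a rotation vector about the tool's x, y, z in degrees; "fingers": the closure, from 0 (fully open) to 1 (shut). In form: [{"x": .., "y": .., "z": .., "wx": .., "wy": .., "wz": .., "fingers": ..}, ...]. A call has 1 to 5 rows; each row is the pose to reach, as a shift and turn from the pose measured when the call began, along the tool's axes at that moment; what a row does not reach only later rows make up. A row lasts 1/10 s, in which the tool goes at most 50 mm and 8.59 degrees, less where a joint would pass 70% of its speed; a pose out of reach is approached as far as the arm can. A call with a gripper value outside its range is refused whole. The fingers move at their own pace and stop on an object; "squeeze" is the grip in N (left out, the last holds). Time passes only in rows, so rows that repeat a pose let the fingers close. It gives the time, the measured TCP pose, the force and the opening at its end, in the units of the state.
- ctrl.observe(): the state, without advancing time (a new reading comes with each control period).
- ctrl.capture(name): name is "scene" or "top" or "wrist"; returns a dict with "img" (480x640x3 uint8, red, green, blue), "z_map" (480x640 float32, mm along the optical axis (not along the pixel's ray), 0 where there is no reading), "intrinsics" (3x3 intrinsics, pixels), "eye" and "rotation" of the camera in the world; the wrist camera has in their place "tool_from_camera" (4x4, takes a point from camera to tool coordinates, whose origin is the TCP and whose axes are the flange's). Camera axes: x right, y up, looking along -z (the intrinsics and any distortion apply to the point x, -y, -z); pixel columns grow to the right and rows downward; lengths in mm; the calibration is good to about 2 mm. A picture is of the moment at which its call begins: read the wrist's pose just before it.
- ctrl.close_job(): hands the job in, once; it reports no verdict.
Trained networks look in the newest picture that a camera, given by its name, has taken for a name from the list of things; names that differ only in an ending like _2 or _b are one class to them, and where a whole thing is asked for, a point or a joint stands for the part that bears it (a point fixed in the world has none). Each returns a list of dicts, best first, with "p" (0 to 1); they miss things now and then, are a little off and sometimes report something else, mostly with a low value. They report only what shows in the picture. A call takes as long as a camera call. They do not tell look-alikes from the thing itself.
- ctrl.recognise(camera, label): "extent" ([left, top, width, height] in pixels, round what is visible of it).
- ctrl.spot_point(camera, label): "point" ([row, column] in pixels: a listed point, or the origin of a listed thing).
The state is a dict: "clock": time; "qpos": joint angles; "dq": joint speeds; "tau": joint torques, N m; "ee_pos": TCP position; "eef_rot": TCP orientation; "contact_force": force on the tool from outside, world axes, zero at the start; "moment": the same for the moment, N m; "opening": finger opening in mm.
Only numpy, scipy, OpenCV 4.12 (cv2) and the standard library are available. Lean on these libraries where they do the work, as an engineer would, in place of code of your own. Each camera call takes 0.05 s, during which the arm holds its last target.

### The job

Turn the wide bead jar on the little photo stand until its paper label squarely faces the stand's camera, and take your hand off it. Then take the picture: tilt the spring-centred stick of the camera remote well over towards the raised chevron on its box, hold it there for a good second, and let it spring back. Leave the jar standing upright on the turntable with the label still facing the camera, and do not disturb the bead box, the tape ring or the funnel.

Things in the scene. Friction and masses are not known exactly. Their poses are not given: they have to be found in the camera images.
- stand: Photo stand, fixed: white board 18 mm thick, in its own frame x = -105 to 205 mm, y = -115 to 115 mm. Origin on the table, on the turntable's axis, z up; +x points from the turntable to the camera, the open side (-x) faces the robot. A plywood plinth 130 x 130 mm, top 133 mm above the table, carries the turntable. Two posts 16 x 12 mm at x = 0, y = -94 and 94 mm carry a clear roof
- camera_lens (a point): Centre of the lens front of the stand's camera, 134 mm from the turntable's axis along the stand's +x, 192 mm above the table; it looks along the stand's -x at the jar. The camera is a black box 92 mm wide and 58 mm high behind it
- roof_edge (a point): Middle of the lower edge of the clear roof on the robot's side, 420 mm above the table. The roof is 130 mm deep (65 mm either side of the turntable's axis), 206 mm wide, top at 432 mm. It leaves no room for an upright tool over the lid: lean the tool back about 30 to 40 degrees from vertical, coming in under this edge from the stand's -x side
- plate_top (a point): Centre of the white turntable plate's top, 124 mm across, 155 mm above the table. It turns endlessly both ways (about 0.02 N m of friction) and does not coast. It is cushioned: pressed from above it begins to sink at about 4 N, then about 1.5 N per mm, and stops after 8 mm; it rises again when released
- jar_center (a point): Loose amber bead jar upright on the plate, 96 mm wide, 85 mm high, 0.35 kg, grey flat lid 94 mm wide, its top 42.5 mm above this point (the centre), 240 mm above the table. Not graspable: a fingertip pressed on the lid's top near its edge and moved round the axis turns jar and plate. z is the axis, +x points to the label's middle; label faces the camera when +x is along the stand's +x (within 0.2 rad)
- jar_label (a point): Middle of the jar's white paper label (about 53 mm of arc wide, 44 mm high) on the jar's side, 48 mm from the axis and 34 mm above the jar's underside. A 12 mm wide white paper strip runs from the label up over the lid's edge and 30 mm inwards on the lid's top
- remote: Camera remote, fixed to the desk: grey box 120 (x) x 110 (y) x 45 mm high. Origin at the centre of its underside, z up. Its +x points to the edge with the raised white chevron, the way the stick has to be tilted. It stands to the left or the right of the photo stand
- stick_grip (a point): Middle of the stick's black grip, a vertical cylinder 30 mm across and 40 mm high (bottom at z = 83 mm, top at z = 123 mm, when centred). The point is 58 mm above the stick's pivot, which lies on the remote's axis at z = 45 mm; below the grip is a steel rod 12 mm thick
- stick (a joint): Tilt of the stick towards the chevron (the remote's +x), rad: 0 centred, positive towards the chevron, stop at 0.5. It counts as well over above 0.25. Spring 0.4 N m/rad, so about 2.5 N at the grip for 0.36 rad; it springs back when released
- stick_side (a joint): Sideways tilt of the stick, rad: 0 centred, positive towards the remote's -y, stops at -0.5 and 0.5; the same spring. It should stay under 0.15 either way while the stick is held towards the chevron
- beadbox_center (a point): Bystander, loose: flat clear bead box 110 x 80 x 36 mm, on the other side of the stand from the remote; the point is its centre, 18 mm up
- tape_center (a point): Bystander, loose: cardboard tape ring lying flat, 90 mm across, 24 mm high; the point is its centre, 12 mm up
- funnel_center (a point): Bystander, loose: white funnel standing mouth down, 72 mm across, 75 mm high; the point is on its axis, 37 mm up
There are look-alikes about, which are no part of the job. Leave any yellow look-alike of the part that bears jar_center alone.

How it is judged:
By the outcome, as a careful person would: the job done as asked, in the order asked, and still so for the second after the job is handed in, with the robot touching nothing.
It also fails if it takes over 64 s, if anything falls off the work surface, if the arm or the gripper's body presses on something with over 40 N, if the wrist force passes 120 N, or if a joint passes its speed limit or range.

## Working session

There is one attempt and no reset: what is moved stays moved. The work goes in short steps, Python scripts to look and compute and a tool call to move; the robot and the scene stay as the last step left them, time stands still between calls to the robot, and variables do not carry over. Pictures are saved under pics/ and viewed, and the job is handed in when it is done.

Besides the shell and the picture viewer there is one more tool, called after "Emit:" as name(argument=value, ...), one argument or row to a line, values as JSON. jog_arm: Moves the arm, as the interface text tells. Its arguments: {"type":"object","properties":{"rows":{"type":"array"},"squeeze":{"type":"number"}},"required":["rows"]}

```bash
ls; mkdir -p pics
python3 - <<'E'
from plant import ctrl
import cv2,numpy as np
s=ctrl.observe();print(s)
print(ctrl.grip_depth)
for n in ["scene","top"]:
    c=ctrl.capture(n)
    cv2.imwrite(f"pics/{n}0.png",c["img"][:,:,::-1]); np.savez(f"{n}0.npz",**c)
    print(n,c["eye"],c["rotation"],c["intrinsics"])
    for l in ["stand","jar_center","jar_label","remote","stick_grip","plate_top","camera_lens","roof_edge","beadbox_center","tape_center","funnel_center"]:
        print(l,[(np.round(d["point"]),round(d["p"],2)) for d in ctrl.spot_point(n,l)][:4])
E
```

```text
pics
{'clock': 0.0, 'qpos': array([-1.38149658e+00,  2.07413618e-01,  1.54292321e+00,  2.02487918e-05,
        1.39350472e+00, -1.50477109e-01]), 'dq': array([-0.00018373, -0.0001526 , -0.00130323,  0.00131735,  0.00062295,
        0.00098997]), 'tau': array([ 2.64288610e-04, -3.70874870e+01, -2.81417048e+01,  6.97834720e-02,
        3.60780023e-02, -1.76222024e-04]), 'ee_pos': array([ 191.47455722, -541.2438272 ,  164.60912976]), 'eef_rot': array([-3.09414962e+00, -5.30770780e-01,  3.72444121e-05]), 'contact_force': array([-0.53551014, -0.23661614, -0.39109309]), 'moment': array([ 0.02917834,  0.01220211, -0.00934523]), 'opening': 94.30116900719865}
18.8
scene [ 215.63228568  818.21768345 1416.14386002] [ 0.19971537 -0.87137622 -2.62201574] [[595.87055835   0.         324.06141307]
 [  0.         595.87055835 239.60563908]
 [  0.           0.           1.        ]]
stand [(array([285., 307.]), 0.72), (array([241., 303.]), 0.64)]
jar_center [(array([278., 390.]), 0.96), (array([317., 369.]), 0.94), (array([241., 303.]), 0.91)]
jar_label [(array([272., 377.]), 0.89), (array([260., 320
[... 647 characters left out ...]
98669 ]
 [  0.           0.           1.        ]]
stand [(array([246., 310.]), 0.92), (array([308., 433.]), 0.6)]
jar_center [(array([208., 384.]), 0.91), (array([320., 335.]), 0.66), (array([236., 304.]), 0.59), (array([310., 286.]), 0.56)]
jar_label [(array([202., 401.]), 0.88), (array([249., 303.]), 0.76)]
remote [(array([313., 425.]), 0.58)]
stick_grip [(array([306., 432.]), 0.63)]
plate_top [(array([236., 309.]), 0.74)]
camera_lens [(array([185., 302.]), 0.72)]
roof_edge [(array([240., 308.]), 0.87)]
beadbox_center [(array([234., 307.]), 0.65), (array([302., 196.]), 0.62)]
tape_center [(array([237., 203.]), 0.85), (array([251., 303.]), 0.42)]
funnel_center [(array([248., 415.]), 0.64)]
```

View pics/scene0.png

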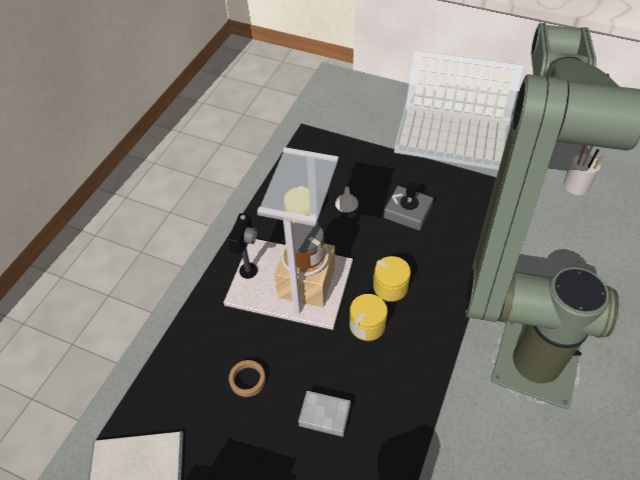

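View pics/top0.png

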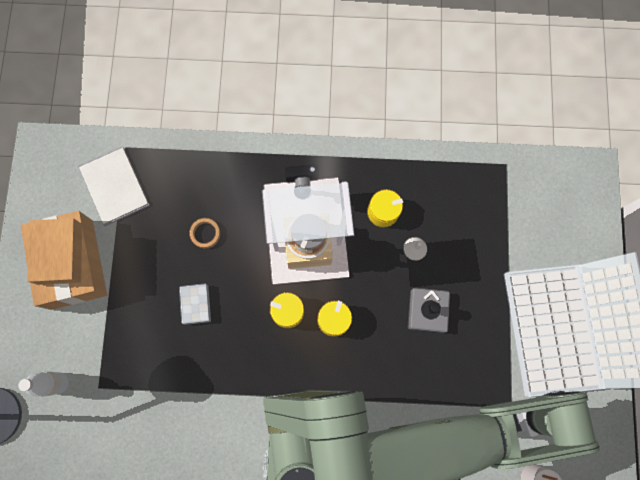

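Run:
```python
import cv2
a=cv2.imread("pics/scene0.png");b=cv2.imread("pics/top0.png")
cv2.imwrite("pics/s0c.png",cv2.resize(a[160:360,220:460],None,fx=3.3,fy=3,interpolation=cv2.INTER_CUBIC))
cv2.imwrite("pics/t0c.png",cv2.resize(b[160:360,240:480],None,fx=3.3,fy=3,interpolation=cv2.INTER_CUBIC))
```

```text
(no output)
```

View pics/s0c.png

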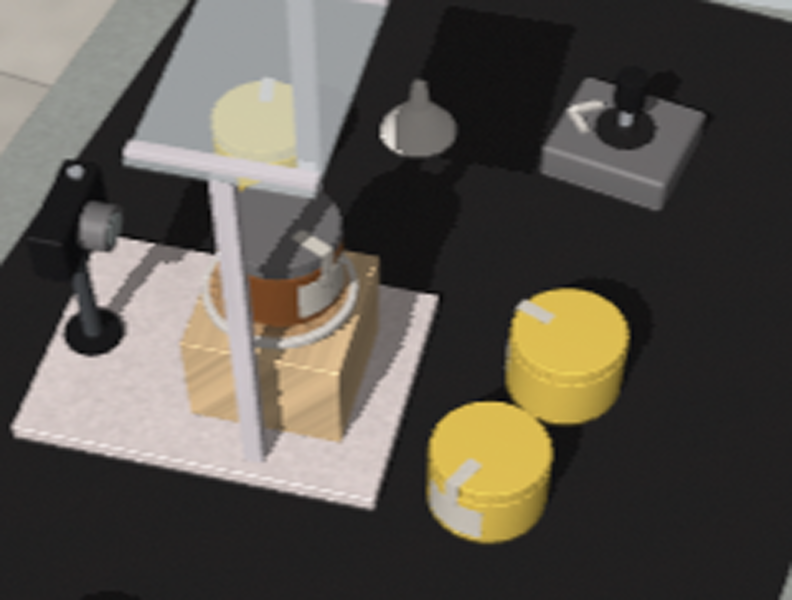

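View pics/t0c.png

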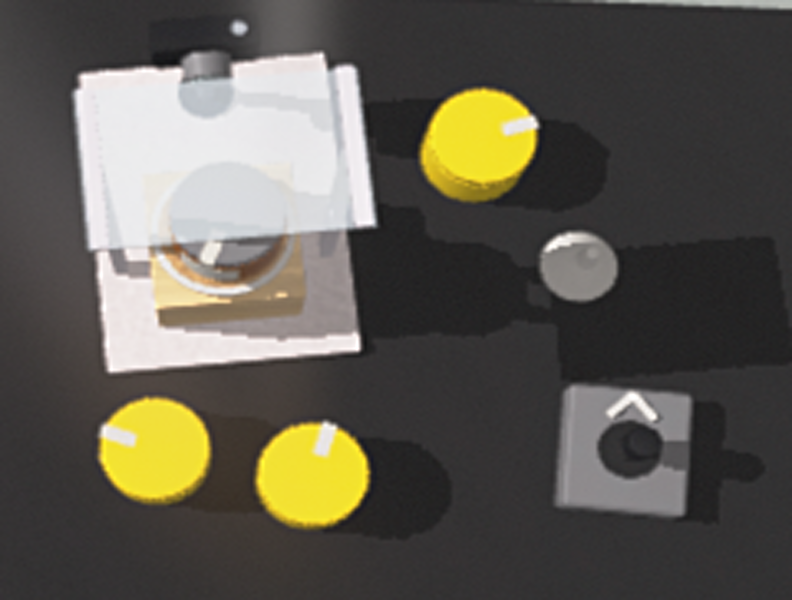

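The candidates for the jar in the top image are the amber jar on the turntable (~(307,236)) and three yellow look-alikes at (287,310), (335,318) and (385,208). I choose the amber one: it has the grey lid and stands on the plate under the roof. Its strip points towards the robot, away from the camera. The remote is on the right at (430,310), with its chevron pointing up in the image (+x). Next I'll measure the poses.

```bash
cat > h.py <<'E'
import numpy as np,cv2
from scipy.spatial.transform import Rotation as R
def load(n): return dict(np.load(n))
def rm(c):
    r=np.asarray(c["rotation"]); return r if r.shape==(3,3) else R.from_rotvec(r).as_matrix()
def ray(c,u,v):
    K=c["intrinsics"]; d=np.array([(u-K[0,2])/K[0,0],-(v-K[1,2])/K[1,1],-1.]); return rm(c)@d
def atz(c,u,v,z):
    d=ray(c,u,v); return c["eye"]+d*(z-c["eye"][2])/d[2]
def pix(c,P):
    p=(np.atleast_2d(P)-c["eye"])@rm(c); K=c["intrinsics"]
    return np.c_[K[0,0]*p[:,0]/-p[:,2]+K[0,2],K[1,1]*-p[:,1]/-p[:,2]+K[1,2]]
def cloud(c):
    K=c["intrinsics"];z=c["z_map"];v,u=np.mgrid[:480,:640]
    p=np.stack([(u-K[0,2])/K[0,0]*z,-(v-K[1,2])/K[1,1]*z,-z],-1)
    w=p@rm(c).T+c["eye"]; w[z==0]=np.nan; return w
E
python3 - <<'E'
from h import *
t=load("top0.npz");s=load("scene0.npz")
for c in (t,s):
    w=cloud(c);print(w.shape, "dist" , [k for k in c])
    x,y,z=w[...,0],w[...,1],w[...,2]
    # board z 18
    for nm,lo,hi in (("board",14,22),("boxtop",42,48),("roof",428,436),("lid",237,243),("plinth",130,136),("plate",153,157)):
        m=(z>lo)&(z<hi)&(x>250)&(x<1000)&(abs(y)<420)
        if nm=="boxtop": m&=(y<-180)
        n,l,st,ce=cv2.connectedComponentsWithStats(m.astype(np.uint8))
        for i in range(1,n):
            if st[i,4]>60:
                pts=np.c_[x[l==i],y[l==i]].astype(np.float32)
                r=cv2.minAreaRect(pts); print(nm,st[i,4],np.round(ce[i]),[np.round(a,1) for a in r],np.round(pts.mean(0),1))
E
```

```text
(480, 640, 3) dist ['img', 'z_map', 'intrinsics', 'eye', 'rotation']
board 61 [321. 182.] [array([837.2, -19.9]), array([19.2, 62.4]), np.float64(7.8)] [836.4 -21.5]
board 71 [284. 185.] [array([820.4,  92.2]), array([17.8, 65.8]), np.float64(9.3)] [820.4  91.8]
board 1010 [306. 266.] [array([590.2,   3.8]), array([122.5, 228.9]), np.float64(7.7)] [571.7   9.6]
boxtop 499 [432. 310.] [array([ 456.8, -355.5]), array([108.1, 119.7]), np.float64(87.9)] [ 457.4 -360.3]
roof 236 [347. 209.] [array([648.2, -81.2]), array([128.9,  19.6]), np.float64(7.9)] [647.7 -83. ]
roof 233 [268. 216.] [array([622.2, 100.8]), array([128.1,  21.3]), np.float64(7.7)] [620.1 102.5]
lid 88 [308. 244.] [array([596.6,   8.5]), array([21.3, 54.3]), np.float64(8.7)] [597.4   7.1]
(480, 640, 3) dist ['img', 'z_map', 'intrinsics', 'eye', 'rotation']
board 64 [346. 203.] [array([ 638.4, -299. ]), array([57.6, 41.2]), np.float64(3.2)] [ 637.2 -298.6]
board 3224 [283. 288.] [array([681.4,  23.4]), array([310.1, 234. ]), np.float64(8.1)] [690.1  52. ]
board 98 [237. 372.] [array([688. , 327.7]), array([77.9, 32.9]), np.float64(85.5)] [688.5 326. ]
boxtop 456 [410. 204.] [array([ 453.7, -346.8]), array([114., 117.]), np.float64(87.3)] [ 448.9 -344.3]
roof 194 [309. 153.] [array([645.8, -77.9]), array([130.2,  18.3]), np.float64(6.5)] [648.3 -78.3]
roof 263 [287. 214.] [array([619.6, 105.9]), array([129.9,  19. ]), np.float64(9.1)] [619.3 107. ]
lid 423 [307. 236.] [array([623.4,  15. ]), array([79.2, 80.6]), np.float64(15.7)] [621.6  14.5]
plinth 164 [316. 276.] [array([598.3,  33.2]), array([67.9, 87.1]), np.float64(8.3)] [584.4  51.1]
plinth 70 [282. 271.] [array([669.8,  68.7]), array([39.6, 34.2]), np.float64(9.6)] [672.1  72.4]
```

```bash
cat > ov.py <<'E'
from h import *
def overlay(c,O,yaw,jar,jyaw,rem,ryaw,out,box):
    img=cv2.resize(c["img"][:,:,::-1][box[1]:box[3],box[0]:box[2]],None,fx=4,fy=4,interpolation=cv2.INTER_CUBIC)
    def dr(P,col,closed=True):
        q=((pix(c,P)-[box[0]-.5,box[1]-.5])*4-.5)
        cv2.polylines(img,[np.round(q*8).astype(np.int32)],closed,col,1,cv2.LINE_AA,3)
    def T(o,y,P): P=np.array(P,float); cs,sn=np.cos(y),np.sin(y); return np.c_[o[0]+cs*P[:,0]-sn*P[:,1],o[1]+sn*P[:,0]+cs*P[:,1],P[:,2]]
    rect=lambda x0,x1,y0,y1,z:[(x0,y0,z),(x1,y0,z),(x1,y1,z),(x0,y1,z)]
    dr(T(O,yaw,rect(-105,205,-115,115,18)),(0,0,255))
    dr(T(O,yaw,rect(-65,65,-103,103,432)),(0,0,255))
    dr(T(O,yaw,rect(-65,65,-65,65,133)),(0,255,0))
    a=np.linspace(0,2*np.pi,60)
    dr(T(O,yaw,np.c_[62*np.cos(a),62*np.sin(a),a*0+155]),(0,255,0))
    dr(T(jar,jyaw,np.c_[47*np.cos(a),47*np.sin(a),a*0+240]),(255,0,255))
    dr(T(jar,jyaw,rect(17,47,-6,6,240)),(255,0,0))
    dr(T(rem,ryaw,rect(-60,60,-55,55,45)),(0,0,255))
    b=np.c_[15*np.cos(a),15*np.sin(a),a*0]
    dr(T(rem,ryaw,b+[0,0,83]),(0,255,255)); dr(T(rem,ryaw,b+[0,0,123]),(0,255,255))
    cv2.imwrite(out,img)
E
cat > p0.py <<'E'
from ov import *
t=load("top0.npz");s=load("scene0.npz")
for u,v in ((311.8,239.3),(319.4,244)): print("strip scene",atz(s,u,v,240))
for c,uv in ((t,(305,239)),(t,(302,248))): print("strip top",atz(c,uv[0],uv[1],240))
import sys
O=(633,13);jar=(631,14);jy=np.radians(-165)
overlay(t,O,np.radians(8),jar,jy,(455,-351),np.radians(-2.4),"pics/ot.png",(255,160,455,340))
overlay(s,O,np.radians(8),jar,jy,(455,-351),np.radians(-2.4),"pics/os.png",(220,170,420,320))
E
python3 p0.py
```

```text
strip scene [606.26716127  20.41899114 240.        ]
strip scene [583.17129912  26.67644077 240.        ]
strip top [609.25409334  15.15750982 240.        ]
strip top [584.5676235   21.91637172 240.        ]
```

View pics/ot.png

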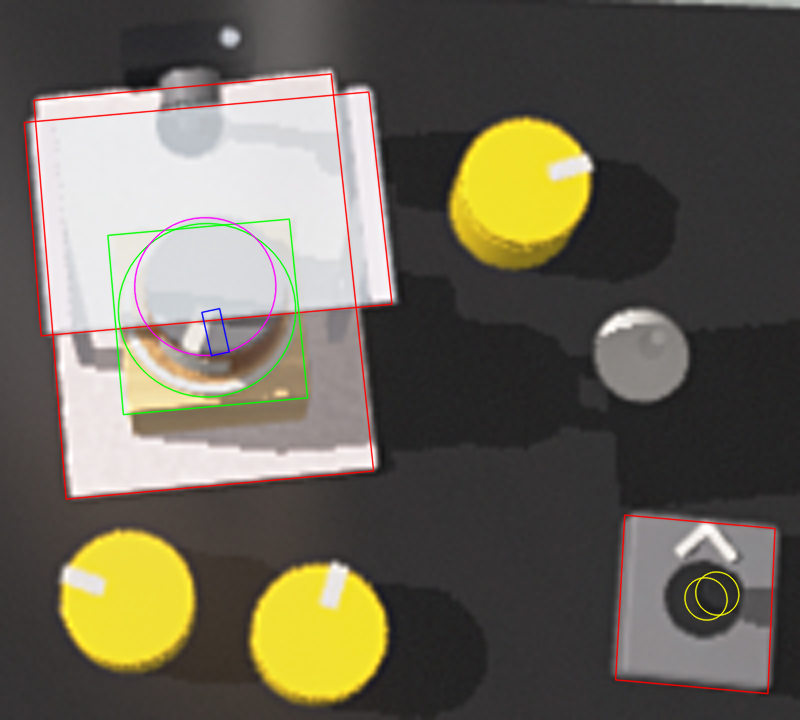

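View pics/os.png

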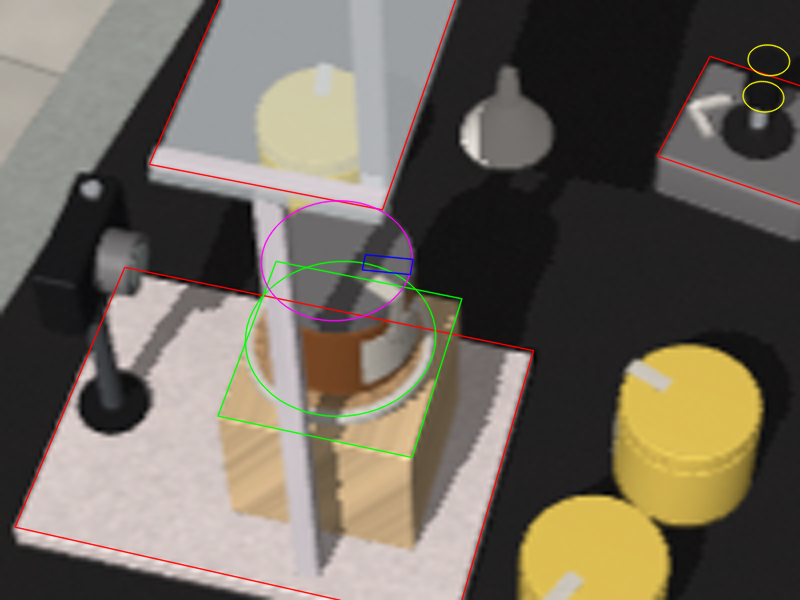

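Overlays agree with the image to a few mm. The label yaw is about +165°, the stand yaw about 8°, and the axis is near (632,13). The plan is to close the fingers, lean the tool 38°, enter under the roof, and sweep the tip clockwise about 157° on the robot side of the lid.

```bash
cat > go.py <<'E'
from h import *
from plant import ctrl
def tool(yaw,lean):
    y=np.radians(yaw);l=np.radians(lean);f=np.array([np.cos(y),np.sin(y),0]);u=np.array([0,0,1.])
    z=f*np.sin(l)-u*np.cos(l); x=f*np.cos(l)+u*np.sin(l); return np.c_[x,np.cross(z,x),z]
def rows(poses,s=None):
    s=s or ctrl.observe(); R0=R.from_rotvec(s["eef_rot"]).as_matrix();p0=s["ee_pos"]
    print("t",round(s["clock"],2),"p",np.round(p0,1),"F",np.round(s["contact_force"],1),"q",np.round(s["qpos"],2))
    for p,M in poses:
        d=R0.T@(np.array(p)-p0)/1000; w=np.degrees(R.from_matrix(R0.T@M).as_rotvec())
        print('{"x":%.4f,"y":%.4f,"z":%.4f,"wx":%.1f,"wy":%.1f,"wz":%.1f,"fingers":1}'%(*d,*w))
E
python3 - <<'E'
from go import *
M=tool(8,38)
print(R.from_rotvec(ctrl.observe()["eef_rot"]).as_matrix().round(3), M.round(3))
rows([((300,-420,330),M),((400,-200,330),M),((480,-60,330),M)])
E
```

```text
[[ 0.943  0.333  0.   ]
 [ 0.333 -0.943  0.   ]
 [ 0.    -0.    -1.   ]] [[ 0.78   0.139  0.61 ]
 [ 0.11  -0.99   0.086]
 [ 0.616  0.    -0.788]]
t 1.2 p [ 191.6 -542.1  165.7] F [-0.8 -0.3 -0.3] q [-1.38  0.21  1.54  0.    1.39 -0.15]
{"x":0.1429,"y":-0.0790,"z":-0.1643,"wx":-3.8,"wy":37.9,"wz":11.0,"fingers":1}
{"x":0.3105,"y":-0.2531,"z":-0.1642,"wx":-3.8,"wy":37.9,"wz":11.0,"fingers":1}
{"x":0.4326,"y":-0.3584,"z":-0.1642,"wx":-3.8,"wy":37.9,"wz":11.0,"fingers":1}
```

Emit:
jog_arm(
  rows=[
    {"x": 0.03,"y": -0.02,"z": -0.05,"wx": -1,"wy": 8,"wz": 2.5,"fingers": 1},
    {"x": 0.06,"y": -0.04,"z": -0.1,"wx": -2,"wy": 16,"wz": 5,"fingers": 1},
    {"x": 0.1,"y": -0.06,"z": -0.15,"wx": -3,"wy": 24,"wz": 7.5,"fingers": 1},
    {"x": 0.143,"y": -0.08,"z": -0.164,"wx": -3.8,"wy": 32,"wz": 10,"fingers": 1},
    {"x": 0.143,"y": -0.08,"z": -0.164,"wx": -3.8,"wy": 38,"wz": 11,"fingers": 1},
  ],
)

```text
clock: 1.7
ee_pos: [300.2, -418.7, 332.6]
eef_rot: [-2.921, -0.204, -1.016]
contact_force: [0.1, -0.4, -1.0]
opening: 57.3
```

Run:
```python
from go import *
M=tool(8,38)
rows([((300,-420,330),M),((400,-200,330),M),((500,-40,320),M)])
```

```text
t 1.7 p [ 300.2 -418.7  332.6] F [ 0.1 -0.4 -1. ] q [-1.62 -0.11  1.7   0.66  1.67 -0.16]
{"x":-0.0019,"y":0.0012,"z":0.0018,"wx":0.2,"wy":-0.4,"wz":0.1,"fingers":1}
{"x":0.1000,"y":-0.2028,"z":0.0816,"wx":0.2,"wy":-0.4,"wz":0.1,"fingers":1}
{"x":0.1891,"y":-0.3475,"z":0.1642,"wx":0.2,"wy":-0.4,"wz":0.1,"fingers":1}
```

Emit:
jog_arm(
  rows=[
    {"x": 0.02,"y": -0.042,"z": 0.016,"fingers": 1},
    {"x": 0.04,"y": -0.084,"z": 0.032,"fingers": 1},
    {"x": 0.06,"y": -0.125,"z": 0.05,"fingers": 1},
    {"x": 0.08,"y": -0.165,"z": 0.066,"fingers": 1},
    {"x": 0.1,"y": -0.203,"z": 0.082,"fingers": 1},
  ],
)

```text
invalid input at $.rows[0]: expected keys x, y, z, wx, wy, wz, fingers
```

Run:
```python
from go import *
M=tool(8,38)
rows([((480,-60,320),M)])
```

```text
t 1.7 p [ 300.2 -418.7  332.6] F [ 0.1 -0.4 -1. ] q [-1.62 -0.11  1.7   0.66  1.67 -0.16]
{"x":0.1713,"y":-0.3305,"z":0.1503,"wx":0.2,"wy":-0.4,"wz":0.1,"fingers":1}
```

Emit:
jog_arm(
  rows=[
    {"x": 0.02,"y": -0.042,"z": 0.016,"wx": 0,"wy": 0,"wz": 0,"fingers": 1},
    {"x": 0.04,"y": -0.084,"z": 0.032,"wx": 0,"wy": 0,"wz": 0,"fingers": 1},
    {"x": 0.06,"y": -0.125,"z": 0.05,"wx": 0,"wy": 0,"wz": 0,"fingers": 1},
    {"x": 0.08,"y": -0.165,"z": 0.066,"wx": 0,"wy": 0,"wz": 0,"fingers": 1},
    {"x": 0.1,"y": -0.203,"z": 0.082,"wx": 0,"wy": 0,"wz": 0,"fingers": 1},
  ],
)

```text
clock: 2.2
ee_pos: [400.4, -198.3, 329.7]
eef_rot: [-2.922, -0.203, -1.017]
contact_force: [1.0, 0.2, 0.8]
opening: 17.3
```

Run:
```python
from go import *
M=tool(8,38)
rows([((480,-60,320),M)])
```

```text
t 2.2 p [ 400.4 -198.3  329.7] F [1.  0.2 0.8] q [-1.26 -0.55  2.02  0.66  1.54  0.2 ]
{"x":0.0709,"y":-0.1262,"z":0.0679,"wx":0.3,"wy":-0.4,"wz":0.0,"fingers":1}
```

Emit:
jog_arm(
  rows=[
    {"x": 0.015,"y": -0.027,"z": 0.014,"wx": 0,"wy": 0,"wz": 0,"fingers": 1},
    {"x": 0.03,"y": -0.054,"z": 0.029,"wx": 0,"wy": 0,"wz": 0,"fingers": 1},
    {"x": 0.047,"y": -0.081,"z": 0.044,"wx": 0,"wy": 0,"wz": 0,"fingers": 1},
    {"x": 0.06,"y": -0.108,"z": 0.057,"wx": 0,"wy": 0,"wz": 0,"fingers": 1},
    {"x": 0.071,"y": -0.126,"z": 0.068,"wx": 0,"wy": 0,"wz": 0,"fingers": 1},
  ],
)

```text
clock: 2.7
ee_pos: [480.4, -58.1, 320.4]
eef_rot: [-2.921, -0.206, -1.019]
contact_force: [0.3, -0.2, 0.3]
opening: 0.2
```

Run:
```python
from go import *
M=tool(8,38)
s=ctrl.observe();print(s["opening"])
rows([((480,-60,320),M),((540,-45,300),M),((600,-25,270),M),((622,-22,255),M)],s)
c=ctrl.capture("wrist");c["ee"]=s["ee_pos"];c["rot"]=s["eef_rot"];np.savez("w0.npz",**c)
cv2.imwrite("pics/w0.png",c["img"][:,:,::-1]);print(c["tool_from_camera"])
```

```text
0.16129837327174928
t 2.7 p [480.4 -58.1 320.4] F [ 0.3 -0.2  0.3] q [-0.69 -0.61  2.07  0.5   1.23  0.69]
{"x":-0.0008,"y":0.0018,"z":-0.0001,"wx":0.3,"wy":-0.4,"wz":0.1,"fingers":1}
{"x":0.0350,"y":-0.0048,"z":0.0538,"wx":0.3,"wy":-0.4,"wz":0.1,"fingers":1}
{"x":0.0651,"y":-0.0165,"z":0.1159,"wx":0.3,"wy":-0.4,"wz":0.1,"fingers":1}
{"x":0.0731,"y":-0.0165,"z":0.1414,"wx":0.3,"wy":-0.4,"wz":0.1,"fingers":1}
[[-1.45550049e-03  9.70116187e-01  2.42636487e-01  6.90699880e+01]
 [ 9.99998941e-01  1.41445890e-03  3.43350955e-04 -1.72202453e-01]
 [-1.01090192e-05  2.42636729e-01 -9.70117218e-01 -2.19023806e+02]
 [ 0.00000000e+00  0.00000000e+00  0.00000000e+00  1.00000000e+00]]
```

View pics/w0.png

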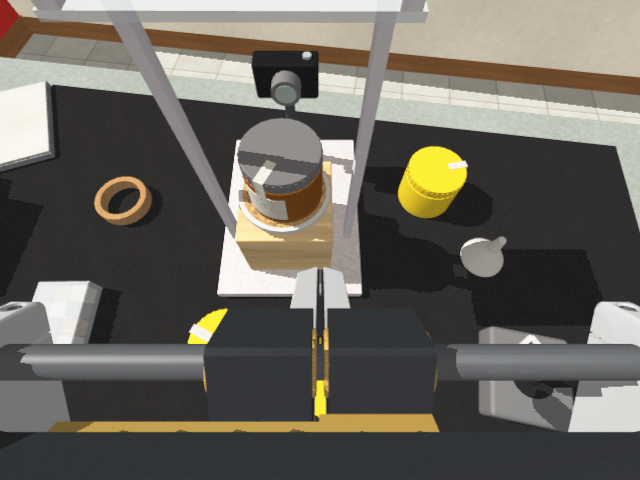

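The wrist view shows the amber jar at (280,160), with its strip at (262,172) pointing down-left and the camera at (287,85) beyond it. I'll refine the axis with an overlay in this view.

```bash
cat > wv.py <<'E'
from ov import *
def wload(n):
    c=load(n);T=c["tool_from_camera"];Rt=R.from_rotvec(c["rot"]).as_matrix()
    c["eye"]=c["ee"]+Rt@T[:3,3];c["rotation"]=Rt@T[:3,:3];return c
E
python3 - <<'E'
from wv import *
c=wload("w0.npz");print(c["eye"],c["intrinsics"])
w=cloud(c);z=w[...,2];x=w[...,0];y=w[...,1]
for nm,lo,hi in (("lid",236,244),("board",14,22),("plinth",130,136),("roofedge",410,436)):
    m=(z>lo)&(z<hi)&(x>520)&(x<900)&(abs(y)<150)
    n,l,st,ce=cv2.connectedComponentsWithStats(m.astype(np.uint8))
    for i in range(1,n):
        if st[i,4]>150:
            p=np.c_[x[l==i],y[l==i]].astype(np.float32);r=cv2.minAreaRect(p);print(nm,st[i,4],ce[i].round(),[np.round(a,1) for a in r],np.round(cv2.minEnclosingCircle(p)[0],1),np.round(cv2.minEnclosingCircle(p)[1],1),z[l==i].mean())
for u,v in ((270,161),(256,190)): print(atz(c,u,v,240))
overlay(c,(633,13),np.radians(8),(631,13),np.radians(165),(455,-351),np.radians(-2.4),"pics/ow0.png",(200,100,390,250))
E
```

```text
[398.95419675 -68.16649297 534.8648434 ] [[334.34984337   0.         319.86958327]
 [  0.         334.34984337 239.31677551]
 [  0.           0.           1.        ]]
lid 4630 [279. 153.] [array([632.8,   8. ]), array([93.8, 93.7]), np.float64(31.2)] [631.9   8.1] 48.4 239.32270849620073
board 498 [235. 186.] [array([733.7, 133. ]), array([179.9,  19.3]), np.float64(8.4)] [734.1 129.9] 90.1 17.48747397173758
board 3296 [343. 214.] [array([698.2, -70.8]), array([312.1,  63.8]), np.float64(11.5)] [697.5 -64.5] 157.2 17.3045443200049
board 2615 [251. 274.] [array([557.3,  68.9]), array([163.1,  99.4]), np.float64(69.3)] [584.6  58.6] 84.1 17.355612757908776
plinth 1758 [290. 225.] [array([634.2,  11.7]), array([128.3, 130. ]), np.float64(8.4)] [634.8  11.8] 90.2 132.26081821796006
roofedge 8853 [232.  11.] [array([575.3,   2.9]), array([ 13.1, 206.5]), np.float64(8.0)] [573.2   2.6] 103.3 424.0744131200908
[616.35123024  15.1737372  240.        ]
[578.0372494   22.21190402 240.        ]
```

View pics/ow0.png

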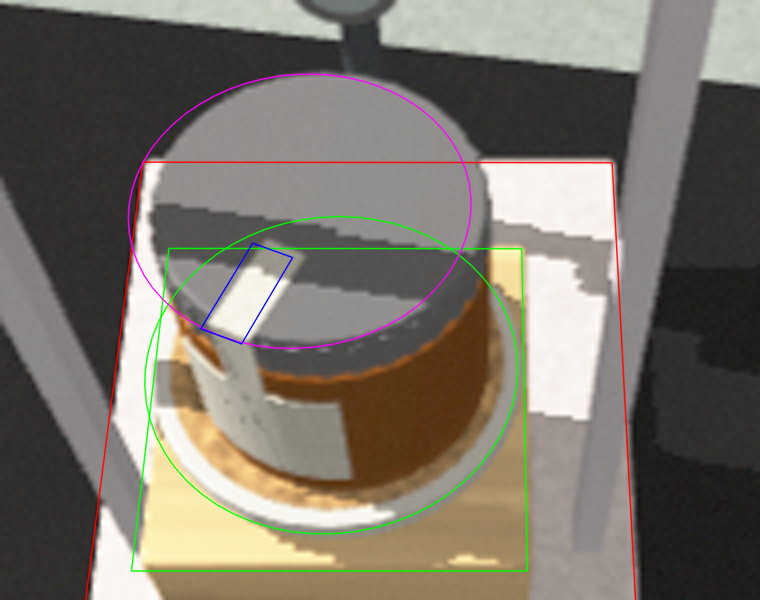

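The lid (632,8) sits about 3 mm off the plate axis at roughly (633.5,11), which doesn't matter. With the tool leaned, the tip touches on its rear edge, 6 mm behind the TCP. I'll do two 78° strokes. Moving in to hover first.

Run:
```python
from go import *
M=tool(8,38)
rows([((540,-40,300),M),((590,-20,275),M),((618,-11.5,256),M)])
```

```text
t 2.75 p [481.1 -54.9 320.2] F [-1.4  1.9 -0.8] q [-0.68 -0.61  2.07  0.5   1.23  0.69]
{"x":0.0347,"y":-0.0063,"z":0.0534,"wx":-0.0,"wy":-0.5,"wz":0.3,"fingers":1}
{"x":0.0602,"y":-0.0190,"z":0.1055,"wx":-0.0,"wy":-0.5,"wz":0.3,"fingers":1}
{"x":0.0710,"y":-0.0235,"z":0.1384,"wx":-0.0,"wy":-0.5,"wz":0.3,"fingers":1}
```

Emit:
jog_arm(
  rows=[
    {"x": 0.018,"y": -0.003,"z": 0.027,"wx": 0,"wy": -0.5,"wz": 0.3,"fingers": 1},
    {"x": 0.035,"y": -0.006,"z": 0.053,"wx": 0,"wy": -0.5,"wz": 0.3,"fingers": 1},
    {"x": 0.06,"y": -0.019,"z": 0.105,"wx": 0,"wy": -0.5,"wz": 0.3,"fingers": 1},
    {"x": 0.071,"y": -0.0235,"z": 0.138,"wx": 0,"wy": -0.5,"wz": 0.3,"fingers": 1},
    {"x": 0.071,"y": -0.0235,"z": 0.138,"wx": 0,"wy": -0.5,"wz": 0.3,"fingers": 1},
  ],
)

```text
clock: 3.25
ee_pos: [617.2, -9.4, 249.1]
eef_rot: [-2.921, -0.206, -0.987]
contact_force: [-1.1, 0.3, -0.7]
opening: 0.5
```

Run:
```python
from go import *
M=tool(8,38)
rows([((618,-11.5,250),M),((618,-11.5,247),M),((618,-11.5,244),M),((618,-11.5,242),M)])
for n in ("scene","wrist"):
    s=ctrl.observe();c=ctrl.capture(n);cv2.imwrite(f"pics/{n}1.png",cv2.resize(c["img"][:,:,::-1][120:340,200:500] if n=="scene" else c["img"][:,:,::-1],(800,600)))
```

```text
t 3.25 p [617.2  -9.4 249.1] F [-1.1  0.3 -0.7] q [-0.34 -0.21  1.95  0.39  0.85  0.92]
{"x":0.0009,"y":0.0022,"z":-0.0004,"wx":-0.4,"wy":0.6,"wz":-0.0,"fingers":1}
{"x":-0.0009,"y":0.0022,"z":0.0019,"wx":-0.4,"wy":0.6,"wz":-0.0,"fingers":1}
{"x":-0.0027,"y":0.0022,"z":0.0043,"wx":-0.4,"wy":0.6,"wz":-0.0,"fingers":1}
{"x":-0.0039,"y":0.0022,"z":0.0059,"wx":-0.4,"wy":0.6,"wz":-0.0,"fingers":1}
```

View pics/scene1.png

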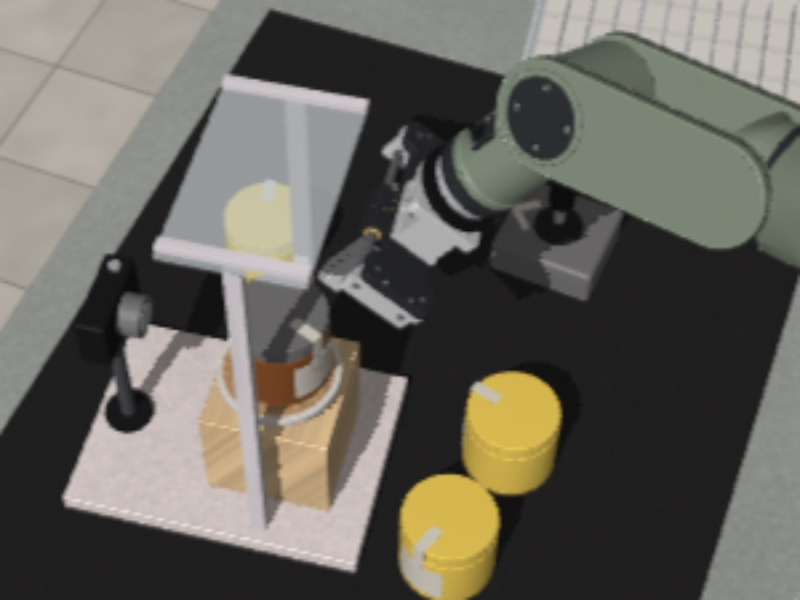

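View pics/wrist1.png

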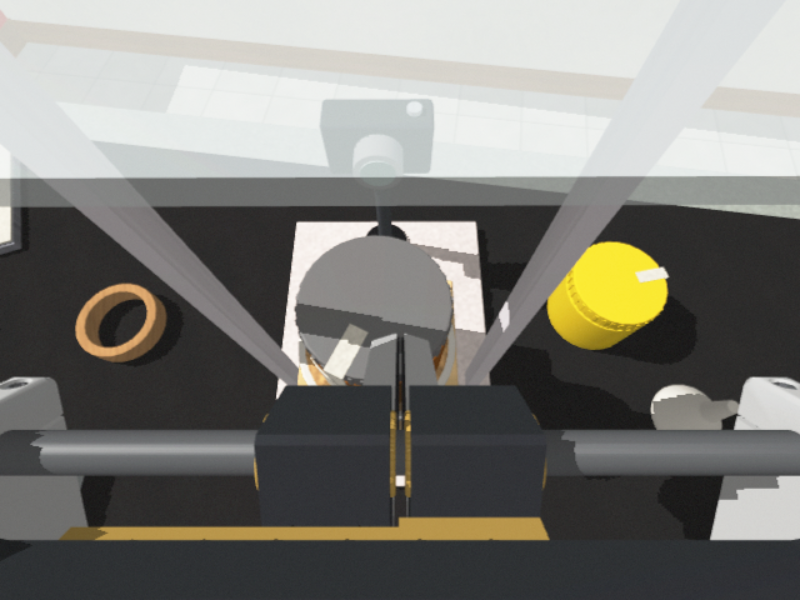

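The tip is over the lid to the right of the strip, and clear of the posts and roof. Descending now.

Emit:
jog_arm(
  rows=[
    {"x": -0.0009,"y": 0.0022,"z": 0.0019,"wx": -0.4,"wy": 0.6,"wz": 0,"fingers": 1},
    {"x": -0.0027,"y": 0.0022,"z": 0.0043,"wx": -0.4,"wy": 0.6,"wz": 0,"fingers": 1},
    {"x": -0.0039,"y": 0.0022,"z": 0.0059,"wx": -0.4,"wy": 0.6,"wz": 0,"fingers": 1},
    {"x": -0.0039,"y": 0.0022,"z": 0.0059,"wx": -0.4,"wy": 0.6,"wz": 0,"fingers": 1},
  ],
)

```text
clock: 3.75
ee_pos: [617.7, -13.9, 248.0]
eef_rot: [-2.922, -0.2, -1.019]
contact_force: [0.2, -0.6, -0.4]
opening: 0.0
```

```bash
cat > arc.py <<'E'
from go import *
import sys
M=tool(8,38);A=(639.7,11.9);r=32
def arc(a0,a1,n,z):
    return [((A[0]+r*np.cos(np.radians(a)),A[1]+r*np.sin(np.radians(a)),z),M) for a in np.linspace(a0,a1,n+1)[1:]]
E
python3 - <<'E'
from arc import *
rows(arc(227,227-78*5/15,5,242))
E
```

```text
t 3.75 p [617.7 -13.9 248. ] F [ 0.2 -0.6 -0.4] q [-0.34 -0.22  1.97  0.4   0.82  0.91]
{"x":-0.0047,"y":-0.0047,"z":0.0039,"wx":0.3,"wy":-0.4,"wz":-0.1,"fingers":1}
{"x":-0.0058,"y":-0.0072,"z":0.0030,"wx":0.3,"wy":-0.4,"wz":-0.1,"fingers":1}
{"x":-0.0068,"y":-0.0098,"z":0.0021,"wx":0.3,"wy":-0.4,"wz":-0.1,"fingers":1}
{"x":-0.0077,"y":-0.0125,"z":0.0015,"wx":0.3,"wy":-0.4,"wz":-0.1,"fingers":1}
{"x":-0.0083,"y":-0.0153,"z":0.0010,"wx":0.3,"wy":-0.4,"wz":-0.1,"fingers":1}
```

Run:
```python
from go import *
for i in range(4):
    s=ctrl.observe();print(s["clock"],s["ee_pos"].round(1),s["eef_rot"].round(3),s["contact_force"].round(1));c=ctrl.capture("wrist")
cv2.imwrite("pics/w2.png",cv2.resize(c["img"][:,:,::-1][180:330,220:420],(800,600)))
```

```text
3.75 [617.7 -13.9 248. ] [-2.922 -0.2   -1.019] [ 0.2 -0.6 -0.4]
3.8 [617.9 -13.9 248.1] [-2.922 -0.2   -1.019] [-0.6 -0.4  0.3]
3.85 [618.1 -13.7 248.1] [-2.922 -0.2   -1.019] [ 0.4 -0.2 -0.2]
3.9 [618.1 -13.6 248. ] [-2.922 -0.201 -1.019] [ 0.4 -0.2 -0.1]
```

View pics/w2.png

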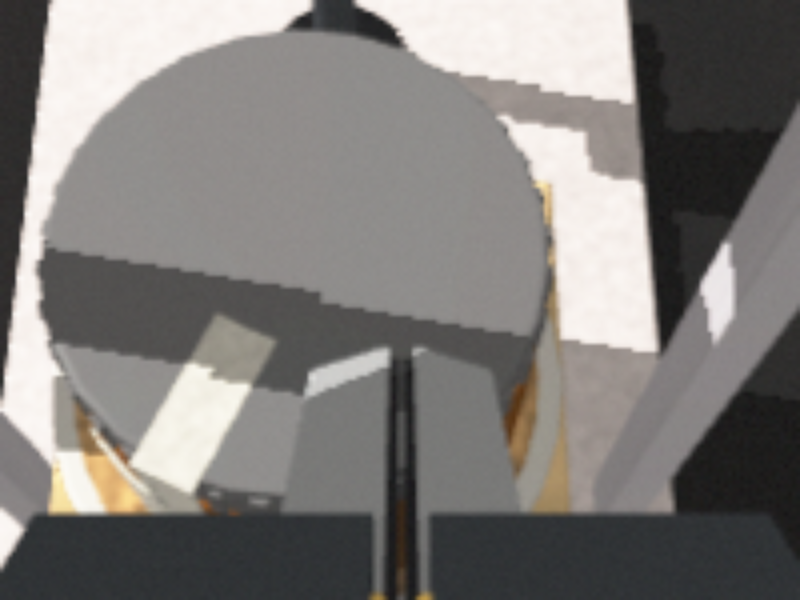

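The last call started before the arm had settled; readings are stable now. Continuing down.

Run:
```python
from arc import *
p=(617.9,-11.5)
rows([((*p,246),M),((*p,244),M),((*p,242),M)])
```

```text
t 3.95 p [618.2 -13.6 247.9] F [0.8 0.  0.2] q [-0.34 -0.22  1.97  0.4   0.82  0.91]
{"x":-0.0012,"y":-0.0021,"z":0.0015,"wx":0.3,"wy":-0.4,"wz":-0.0,"fingers":1}
{"x":-0.0024,"y":-0.0021,"z":0.0031,"wx":0.3,"wy":-0.4,"wz":-0.0,"fingers":1}
{"x":-0.0037,"y":-0.0021,"z":0.0046,"wx":0.3,"wy":-0.4,"wz":-0.0,"fingers":1}
```

Emit:
jog_arm(
  rows=[
    {"x": -0.0012,"y": -0.0021,"z": 0.0015,"wx": 0.3,"wy": -0.4,"wz": 0,"fingers": 1},
    {"x": -0.0024,"y": -0.0021,"z": 0.0031,"wx": 0.3,"wy": -0.4,"wz": 0,"fingers": 1},
    {"x": -0.0037,"y": -0.0021,"z": 0.0046,"wx": 0.3,"wy": -0.4,"wz": 0,"fingers": 1},
    {"x": -0.0037,"y": -0.0021,"z": 0.0046,"wx": 0.3,"wy": -0.4,"wz": 0,"fingers": 1},
    {"x": -0.0037,"y": -0.0021,"z": 0.0046,"wx": 0.3,"wy": -0.4,"wz": 0,"fingers": 1},
  ],
)

```text
clock: 4.45
ee_pos: [617.7, -11.4, 241.7]
eef_rot: [-2.921, -0.203, -1.006]
contact_force: [-0.3, 0.2, 0.1]
opening: 0.4
```

Run:
```python
from arc import *
rows(arc(227,227-78*5/15,5,242))
```

```text
t 4.45 p [617.7 -11.4 241.7] F [-0.3  0.2  0.1] q [-0.34 -0.21  1.97  0.4   0.82  0.9 ]
{"x":-0.0011,"y":-0.0022,"z":-0.0013,"wx":-0.0,"wy":-0.0,"wz":-0.0,"fingers":1}
{"x":-0.0022,"y":-0.0047,"z":-0.0022,"wx":-0.0,"wy":-0.0,"wz":-0.0,"fingers":1}
{"x":-0.0032,"y":-0.0073,"z":-0.0030,"wx":-0.0,"wy":-0.0,"wz":-0.0,"fingers":1}
{"x":-0.0041,"y":-0.0100,"z":-0.0036,"wx":-0.0,"wy":-0.0,"wz":-0.0,"fingers":1}
{"x":-0.0047,"y":-0.0128,"z":-0.0041,"wx":-0.0,"wy":-0.0,"wz":-0.0,"fingers":1}
```

Emit:
jog_arm(
  rows=[
    {"x": -0.0006,"y": 0,"z": 0.0008,"wx": 0,"wy": 0,"wz": 0,"fingers": 1},
    {"x": -0.0012,"y": 0,"z": 0.0016,"wx": 0,"wy": 0,"wz": 0,"fingers": 1},
    {"x": -0.0018,"y": 0,"z": 0.0024,"wx": 0,"wy": 0,"wz": 0,"fingers": 1},
    {"x": -0.0018,"y": 0,"z": 0.0024,"wx": 0,"wy": 0,"wz": 0,"fingers": 1},
  ],
)

```text
clock: 4.85
ee_pos: [617.7, -11.3, 238.4]
eef_rot: [-2.921, -0.203, -1.005]
contact_force: [0.7, -0.2, 0.2]
opening: 0.4
```

Emit:
jog_arm(
  rows=[
    {"x": -0.0006,"y": 0,"z": 0.0008,"wx": 0,"wy": 0,"wz": 0,"fingers": 1},
    {"x": -0.0012,"y": 0,"z": 0.0016,"wx": 0,"wy": 0,"wz": 0,"fingers": 1},
    {"x": -0.0018,"y": 0,"z": 0.0024,"wx": 0,"wy": 0,"wz": 0,"fingers": 1},
    {"x": -0.0018,"y": 0,"z": 0.0024,"wx": 0,"wy": 0,"wz": 0,"fingers": 1},
  ],
)

```text
clock: 5.25
ee_pos: [617.6, -11.3, 235.1]
eef_rot: [-2.921, -0.203, -1.005]
contact_force: [0.5, -0.2, -0.5]
opening: 0.7
```

Run:
```python
from arc import *
c=ctrl.capture("wrist");cv2.imwrite("pics/w3.png",cv2.resize(c["img"][:,:,::-1][180:330,220:420],(800,600)))
c=ctrl.capture("scene");cv2.imwrite("pics/s3.png",cv2.resize(c["img"][:,:,::-1][200:290,270:390],(800,600)))
rows([])
```

```text
t 5.35 p [617.7 -11.3 235.3] F [-0.2 -0.3 -0.8] q [-0.34 -0.21  1.98  0.4   0.81  0.9 ]
```

View pics/w3.png

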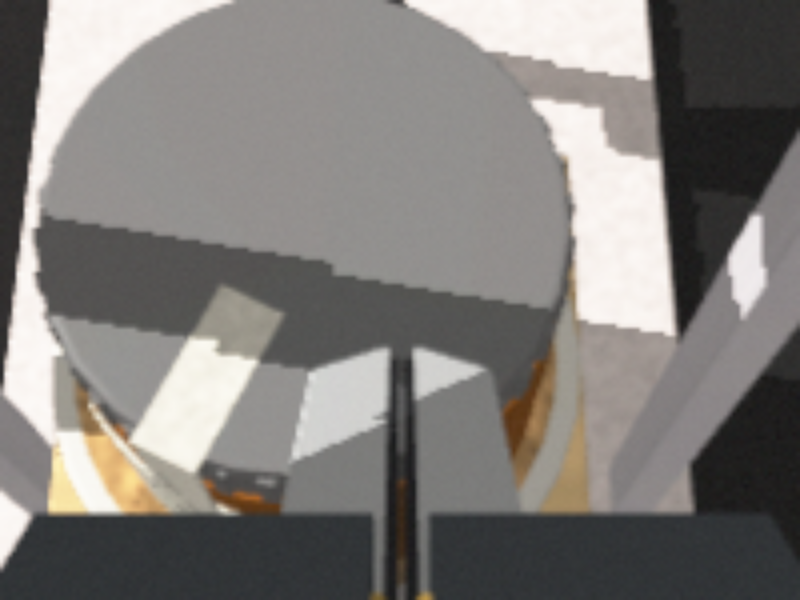

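View pics/s3.png

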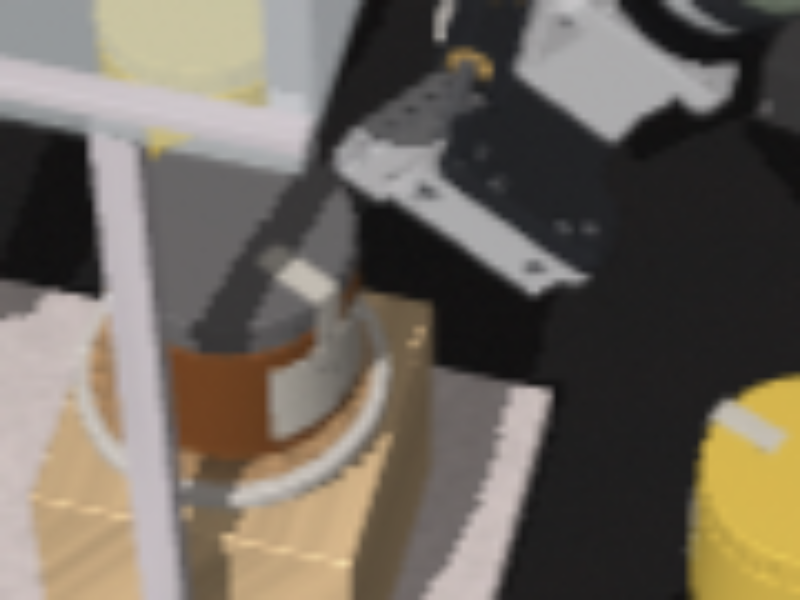

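Run:
```python
from wv import *
from plant import ctrl
s=ctrl.observe();c=ctrl.capture("wrist");c["ee"]=s["ee_pos"];c["rot"]=s["eef_rot"];np.savez("w4.npz",**c);c=wload("w4.npz")
print(s["ee_pos"],s["contact_force"],s["tau"].round(2))
w=cloud(c)
print("tcp pix",pix(c,s["ee_pos"]))
for (u,v) in ((300,260),(300,230),(330,240),(312,270),(330,270),(319,268),(310,280),(330,280),(335,300),(305,300)): print(u,v,w[v,u].round(1))
Rt=R.from_rotvec(s["eef_rot"]).as_matrix()
sel=w[262:325,285:355].reshape(-1,3);q=(sel-s["ee_pos"])@Rt
m=(q[:,2]>-60)&(abs(q[:,0])<25); print("finger z tool max",np.nanmax(q[m&(abs(q[:,1])<12)][:,2]))
```

```text
[617.72278773 -11.33977516 235.34903913] [-0.1931351  -0.26957216 -0.75956585] [ 0.000e+00 -2.120e+01 -3.002e+01  1.100e+00 -1.870e+00  1.000e-02]
tcp pix [[320.26263596 259.54123256]]
300 260 [614.2   1.9 239. ]
300 230 [636.2   5.6 239.1]
330 240 [630.9 -16.3 240.5]
312 270 [595.8  -9.8 276.7]
330 270 [597.5 -19.6 275.5]
319 268 [610.2 -11.5 239.4]
310 280 [586.8 -10.4 287.7]
330 280 [587.9 -20.4 288.3]
335 300 [573.5 -24.  307.3]
305 300 [571.8 -11.  306.8]
finger z tool max -3.365637056887764
```

Run:
```python
from wv import *
c=wload("w4.npz");w=cloud(c);Rt=R.from_rotvec(c["rot"]).as_matrix();q=(w-c["ee"])@Rt
for u in (312,316,325): print(u,[(v,*q[v,u].round(0)) for v in range(260,296,3)])
for P in ((8,0,0),(-8,0,0),(8,0,-20),(8,0,-45),(11,0,-20)): print(P,pix(c,c["ee"]+Rt@np.array(P)))
```

```text
312 [(260, np.float64(1.0), np.float64(-6.0), np.float64(-4.0)), (263, np.float64(-1.0), np.float64(-6.0), np.float64(-5.0)), (266, np.float64(-3.0), np.float64(-6.0), np.float64(-6.0)), (269, np.float64(8.0), np.float64(-5.0), np.float64(-44.0)), (272, np.float64(8.0), np.float64(-5.0), np.float64(-48.0)), (275, np.float64(8.0), np.float64(-4.0), np.float64(-53.0)), (278, np.float64(8.0), np.float64(-4.0), np.float64(-57.0)), (281, np.float64(9.0), np.float64(-4.0), np.float64(-62.0)), (284, np.float64(8.0), np.float64(-4.0), np.float64(-66.0)), (287, np.float64(8.0), np.float64(-4.0), np.float64(-68.0)), (290, np.float64(8.0), np.float64(-4.0), np.float64(-74.0)), (293, np.float64(8.0), np.float64(-4.0), np.float64(-77.0))]
316 [(260, np.float64(1.0), np.float64(-3.0), np.float64(-5.0)), (263, np.float64(-1.0), np.float64(-3.0), np.float64(-5.0)), (266, np.float64(-3.0), np.float64(-3.0), np.float64(-6.0)), (269, np.float64(8.0), np.float64(-2.0), np.float64(-43.0)), (272, np.float64(8.0), np.float64(-2.0), np.float64(-48.0)), (275, np.float64(8.0), np.float64(-2.0), np.float64(-54
[... 603 characters left out ...]
t64(-43.0)), (272, np.float64(8.0), np.float64(3.0), np.float64(-49.0)), (275, np.float64(9.0), np.float64(2.0), np.float64(-54.0)), (278, np.float64(8.0), np.float64(2.0), np.float64(-57.0)), (281, np.float64(8.0), np.float64(2.0), np.float64(-62.0)), (284, np.float64(8.0), np.float64(2.0), np.float64(-66.0)), (287, np.float64(9.0), np.float64(2.0), np.float64(-71.0)), (290, np.float64(9.0), np.float64(2.0), np.float64(-74.0)), (293, np.float64(8.0), np.float64(2.0), np.float64(-77.0))]
(8, 0, 0) [[320.24890685 248.29714398]]
(-8, 0, 0) [[320.27613452 270.59649512]]
(8, 0, -20) [[320.28417165 256.94002439]]
(8, 0, -45) [[320.33873229 270.31202677]]
(11, 0, -20) [[320.27859861 252.30460964]]
```

Run:
```python
from wv import *
from plant import ctrl
s=ctrl.observe();c=ctrl.capture("scene");np.savez("s4.npz",**c);c=load("s4.npz")
Rt=R.from_rotvec(s["eef_rot"]).as_matrix()
w=cloud(c);q=(w-s["ee_pos"])@Rt
m=(abs(q[...,1])<100)&(abs(q[...,0])<45)&(q[...,2]>-160)&(q[...,2]<20)&(w[...,2]>243)
v,u=np.nonzero(m)
img=c["img"][:,:,::-1].copy()
zs=q[m][:,2];o=np.argsort(-zs)[:25]
for i in o: print(u[i],v[i],q[v[i],u[i]].round(0),w[v[i],u[i]].round(0))
pp=[pix(c,s["ee_pos"]+Rt@np.array([0,0,z]))[0] for z in (0,-42,-97)];print(pp)
b=cv2.resize(img[190:290,260:400],(800,571),interpolation=cv2.INTER_NEAREST)
for p,col in zip(pp,((0,0,255),(0,255,0),(255,0,0))): cv2.circle(b,tuple(int(a) for a in (p-[260,190])*5.714),5,col,-1)
cv2.imwrite("pics/s4.png",b)
c=wload("w4.npz");w=cloud(c);q=(w-c["ee"])@Rt
print([(vv,*q[vv,280].round(0)) for vv in range(300,330,4)])
```

```text
294 231 [ 38. -22.  19.] [656.  16. 244.]
296 246 [ 24. -65.   8.] [633.  56. 244.]
297 242 [ 26. -54.   7.] [635.  46. 246.]
301 236 [ 21. -32.   7.] [634.  23. 243.]
299 248 [ 17. -68.   4.] [624.  59. 243.]
305 231 [ 18. -15.   3.] [631.   6. 244.]
307 230 [ 14. -10.   1.] [628.   0. 243.]
305 234 [ 16. -24.   1.] [627.  15. 244.]
304 237 [ 15. -34.   1.] [625.  24. 245.]
305 238 [ 12. -36.  -0.] [622.  25. 243.]
304 242 [ 12. -49.  -1.] [619.  38. 244.]
307 237 [ 10. -32.  -4.] [619.  21. 244.]
311 229 [ 8. -6. -6.] [619.  -5. 245.]
311 244 [ -3. -50. -12.] [601.  36. 243.]
313 234 [  1. -21. -12.] [608.   8. 246.]
316 231 [ -3.  -9. -14.] [605.  -4. 244.]
319 228 [ -8.   3. -16.] [603. -17. 243.]
316 244 [-12. -47. -19.] [590.  32. 243.]
322 231 [-15.  -4. -22.] [592. -11. 243.]
320 224 [  5.  -5. -42.] [596.  -9. 271.]
322 220 [  5.   7. -44.] [596. -21. 273.]
321 222 [  6.  -1. -44.] [595. -14. 274.]
321 224 [  5.  -8. -46.] [592.  -7. 275.]
323 220 [  4.   6. -47.] [593. -21. 275.]
321 223 [  6.  -6. -47.] [593.  -9. 277.]
[array([312.70386088, 229.66266849]), array([322.38140981, 223.39816451]), array([335.68550356, 214.78611317])]
[(300, np.float64(-23.0), np.float64(-27.0), np.float64(-15.0)), (304, np.float64(-31.0), np.float64(-28.0), np.float64(-4.0)), (308, np.float64(-37.0), np.float64(-29.0), np.float64(1.0)), (312, np.float64(32.0), np.float64(-10.0), np.float64(-144.0)), (316, np.float64(32.0), np.float64(-10.0), np.float64(-146.0)), (320, np.float64(32.0), np.float64(-9.0), np.float64(-149.0)), (324, np.float64(33.0), np.float64(-9.0), np.float64(-151.0)), (328, np.float64(33.0), np.float64(-9.0), np.float64(-153.0))]
```

View pics/s4.png

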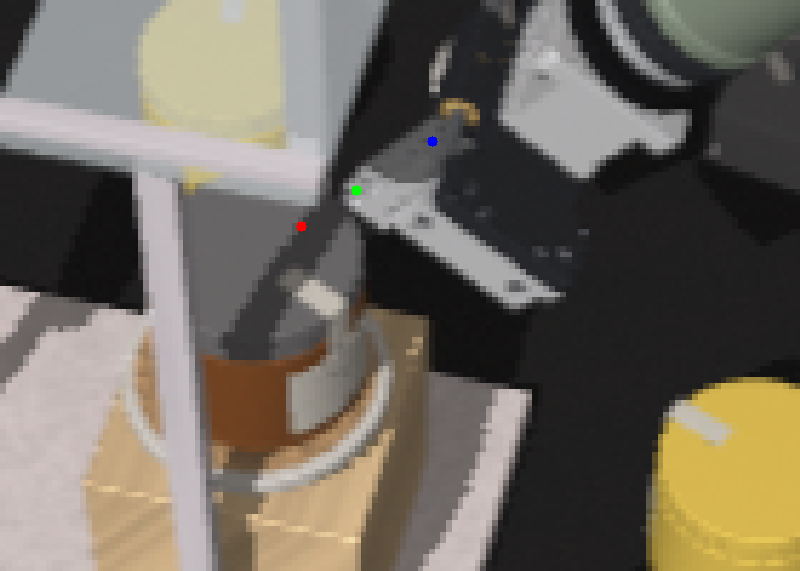

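The images and the absence of contact force agree: the fingers really end about 42 mm short of the reported TCP along tool z. The wrist depth map gives about -43 and the scene depth map about -42. From here I'll plan with the true tip at tool z = -42.5.

```bash
cat >> go.py <<'E'
OFF=42.5
def trows(poses):
    s=ctrl.observe();Rt=R.from_rotvec(s["eef_rot"]).as_matrix();print("tip",(s["ee_pos"]-OFF*Rt[:,2]).round(1))
    rows([(np.array(p)+OFF*M[:,2],M) for p,M in poses],s)
E
python3 - <<'E'
from arc import *
p=(617.9,-11.5)
trows([((*p,255),M),((*p,249),M),((*p,245),M),((*p,243),M),((*p,241),M)])
E
```

```text
tip [591.9 -15.  269. ]
t 5.45 p [617.8 -11.3 235.5] F [ 0.   0.6 -0. ] q [-0.34 -0.21  1.98  0.4   0.81  0.9 ]
{"x":0.0121,"y":0.0002,"z":0.0272,"wx":-0.0,"wy":0.0,"wz":-0.0,"fingers":1}
{"x":0.0084,"y":0.0002,"z":0.0319,"wx":-0.0,"wy":0.0,"wz":-0.0,"fingers":1}
{"x":0.0059,"y":0.0002,"z":0.0350,"wx":-0.0,"wy":0.0,"wz":-0.0,"fingers":1}
{"x":0.0047,"y":0.0002,"z":0.0366,"wx":-0.0,"wy":0.0,"wz":-0.0,"fingers":1}
{"x":0.0035,"y":0.0002,"z":0.0382,"wx":-0.0,"wy":0.0,"wz":-0.0,"fingers":1}
```

Emit:
jog_arm(
  rows=[
    {"x": 0.006,"y": 0,"z": 0.014,"wx": 0,"wy": 0,"wz": 0,"fingers": 1},
    {"x": 0.012,"y": 0,"z": 0.027,"wx": 0,"wy": 0,"wz": 0,"fingers": 1},
    {"x": 0.0085,"y": 0,"z": 0.0318,"wx": 0,"wy": 0,"wz": 0,"fingers": 1},
    {"x": 0.0078,"y": 0,"z": 0.0325,"wx": 0,"wy": 0,"wz": 0,"fingers": 1},
    {"x": 0.0078,"y": 0,"z": 0.0325,"wx": 0,"wy": 0,"wz": 0,"fingers": 1},
  ],
)

```text
clock: 5.95
ee_pos: [643.3, -7.7, 214.6]
eef_rot: [-2.921, -0.203, -1.005]
contact_force: [1.0, -0.0, 0.0]
opening: 0.3
```

Run:
```python
from arc import *
p=(617.9,-11.5)
trows([((*p,245),M),((*p,243),M),((*p,241),M)])
```

```text
tip [617.4 -11.3 248.1]
t 5.95 p [643.3  -7.7 214.6] F [ 1. -0.  0.] q [-0.31 -0.12  1.95  0.41  0.74  0.9 ]
{"x":-0.0016,"y":0.0002,"z":0.0027,"wx":-0.0,"wy":0.0,"wz":-0.0,"fingers":1}
{"x":-0.0028,"y":0.0002,"z":0.0043,"wx":-0.0,"wy":0.0,"wz":-0.0,"fingers":1}
{"x":-0.0040,"y":0.0002,"z":0.0059,"wx":-0.0,"wy":0.0,"wz":-0.0,"fingers":1}
```

Emit:
jog_arm(
  rows=[
    {"x": -0.0008,"y": 0,"z": 0.0014,"wx": 0,"wy": 0,"wz": 0,"fingers": 1},
    {"x": -0.0016,"y": 0,"z": 0.0027,"wx": 0,"wy": 0,"wz": 0,"fingers": 1},
    {"x": -0.0028,"y": 0,"z": 0.0043,"wx": 0,"wy": 0,"wz": 0,"fingers": 1},
    {"x": -0.0028,"y": 0,"z": 0.0043,"wx": 0,"wy": 0,"wz": 0,"fingers": 1},
  ],
)

```text
clock: 6.35
ee_pos: [645.4, -8.8, 212.4]
eef_rot: [-2.921, -0.203, -1.013]
contact_force: [-2.8, -0.4, 6.7]
opening: 0.8
```

Run:
```python
from arc import *
p=(617.9,-11.5)
trows([((*p,243),M),((*p,241),M),((*p,239),M)])
```

```text
tip [619.3 -12.3 245.7]
t 6.35 p [645.4  -8.8 212.4] F [-2.8 -0.4  6.7] q [-0.31 -0.12  1.95  0.41  0.73  0.89]
{"x":-0.0029,"y":-0.0011,"z":0.0014,"wx":0.1,"wy":-0.3,"wz":0.0,"fingers":1}
{"x":-0.0041,"y":-0.0011,"z":0.0029,"wx":0.1,"wy":-0.3,"wz":0.0,"fingers":1}
{"x":-0.0054,"y":-0.0011,"z":0.0045,"wx":0.1,"wy":-0.3,"wz":0.0,"fingers":1}
```

Contact at 6.7 N, at the expected true-tip height. Starting stroke 1.

Run:
```python
from arc import *
trows(arc(227,201,5,242))
```

```text
tip [619.3 -12.3 245.7]
t 6.35 p [645.4  -8.8 212.4] F [-2.8 -0.4  6.7] q [-0.31 -0.12  1.95  0.41  0.73  0.89]
{"x":-0.0049,"y":-0.0035,"z":0.0011,"wx":0.1,"wy":-0.3,"wz":0.0,"fingers":1}
{"x":-0.0061,"y":-0.0059,"z":0.0001,"wx":0.1,"wy":-0.3,"wz":0.0,"fingers":1}
{"x":-0.0071,"y":-0.0086,"z":-0.0007,"wx":0.1,"wy":-0.3,"wz":0.0,"fingers":1}
{"x":-0.0079,"y":-0.0113,"z":-0.0013,"wx":0.1,"wy":-0.3,"wz":0.0,"fingers":1}
{"x":-0.0085,"y":-0.0141,"z":-0.0018,"wx":0.1,"wy":-0.3,"wz":0.0,"fingers":1}
```

Emit:
jog_arm(
  rows=[
    {"x": -0.0049,"y": -0.0035,"z": 0.0011,"wx": 0,"wy": 0,"wz": 0,"fingers": 1},
    {"x": -0.0061,"y": -0.0059,"z": 0.0001,"wx": 0,"wy": 0,"wz": 0,"fingers": 1},
    {"x": -0.0071,"y": -0.0086,"z": -0.0007,"wx": 0,"wy": 0,"wz": 0,"fingers": 1},
    {"x": -0.0079,"y": -0.0113,"z": -0.0013,"wx": 0,"wy": 0,"wz": 0,"fingers": 1},
    {"x": -0.0085,"y": -0.0141,"z": -0.0018,"wx": 0,"wy": 0,"wz": 0,"fingers": 1},
  ],
)

```text
clock: 6.85
ee_pos: [637.9, 2.7, 212.4]
eef_rot: [-2.921, -0.202, -1.024]
contact_force: [-1.5, -1.9, 6.7]
opening: 0.6
```

Run:
```python
from arc import *
trows(arc(201,175,5,242))
s=ctrl.observe()
c=ctrl.capture("scene");cv2.imwrite("pics/s5.png",cv2.resize(c["img"][:,:,::-1][190:290,260:400],(800,571)))
```

```text
tip [611.6  -0.7 245.6]
t 6.85 p [637.9   2.7 212.4] F [-1.5 -1.9  6.7] q [-0.29 -0.14  1.98  0.4   0.71  0.92]
{"x":-0.0044,"y":-0.0045,"z":0.0014,"wx":0.4,"wy":-0.6,"wz":0.1,"fingers":1}
{"x":-0.0046,"y":-0.0074,"z":0.0013,"wx":0.4,"wy":-0.6,"wz":0.1,"fingers":1}
{"x":-0.0046,"y":-0.0103,"z":0.0012,"wx":0.4,"wy":-0.6,"wz":0.1,"fingers":1}
{"x":-0.0043,"y":-0.0132,"z":0.0014,"wx":0.4,"wy":-0.6,"wz":0.1,"fingers":1}
{"x":-0.0039,"y":-0.0161,"z":0.0017,"wx":0.4,"wy":-0.6,"wz":0.1,"fingers":1}
```

View pics/s5.png

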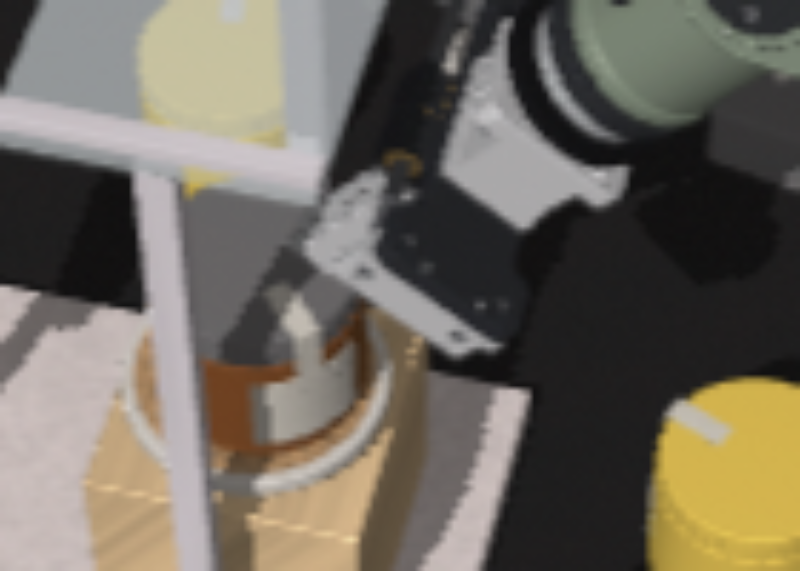

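The jar is turning: the strip has moved clockwise, at (300,325) in the crop. Continuing.

Emit:
jog_arm(
  rows=[
    {"x": -0.0044,"y": -0.0045,"z": 0.0014,"wx": 0.4,"wy": -0.6,"wz": 0,"fingers": 1},
    {"x": -0.0046,"y": -0.0074,"z": 0.0013,"wx": 0.4,"wy": -0.6,"wz": 0,"fingers": 1},
    {"x": -0.0046,"y": -0.0103,"z": 0.0012,"wx": 0.4,"wy": -0.6,"wz": 0,"fingers": 1},
    {"x": -0.0043,"y": -0.0132,"z": 0.0014,"wx": 0.4,"wy": -0.6,"wz": 0,"fingers": 1},
    {"x": -0.0039,"y": -0.0161,"z": 0.0017,"wx": 0.4,"wy": -0.6,"wz": 0,"fingers": 1},
  ],
)

```text
clock: 7.4
ee_pos: [635.7, 18.0, 212.2]
eef_rot: [-2.919, -0.206, -1.017]
contact_force: [-1.4, -0.8, 6.9]
opening: 0.7
```

Run:
```python
from arc import *
trows(arc(175,144,5,242))
```

```text
tip [609.6  14.4 245.6]
t 7.4 p [635.7  18.  212.2] F [-1.4 -0.8  6.9] q [-0.25 -0.14  1.98  0.37  0.71  0.97]
{"x":-0.0031,"y":-0.0039,"z":0.0023,"wx":0.1,"wy":-0.4,"wz":0.1,"fingers":1}
{"x":-0.0020,"y":-0.0071,"z":0.0031,"wx":0.1,"wy":-0.4,"wz":0.1,"fingers":1}
{"x":-0.0007,"y":-0.0102,"z":0.0042,"wx":0.1,"wy":-0.4,"wz":0.1,"fingers":1}
{"x":0.0008,"y":-0.0130,"z":0.0054,"wx":0.1,"wy":-0.4,"wz":0.1,"fingers":1}
{"x":0.0026,"y":-0.0156,"z":0.0068,"wx":0.1,"wy":-0.4,"wz":0.1,"fingers":1}
```

Emit:
jog_arm(
  rows=[
    {"x": -0.0031,"y": -0.0039,"z": 0.0023,"wx": 0,"wy": -0.4,"wz": 0,"fingers": 1},
    {"x": -0.002,"y": -0.0071,"z": 0.0031,"wx": 0,"wy": -0.4,"wz": 0,"fingers": 1},
    {"x": -0.0007,"y": -0.0102,"z": 0.0042,"wx": 0,"wy": -0.4,"wz": 0,"fingers": 1},
    {"x": 0.0008,"y": -0.013,"z": 0.0054,"wx": 0,"wy": -0.4,"wz": 0,"fingers": 1},
    {"x": 0.0026,"y": -0.0156,"z": 0.0068,"wx": 0,"wy": -0.4,"wz": 0,"fingers": 1},
  ],
)

```text
clock: 7.9
ee_pos: [641.9, 33.8, 212.2]
eef_rot: [-2.921, -0.205, -1.017]
contact_force: [-1.3, -0.3, 7.4]
opening: 0.5
```

Run:
```python
from arc import *
trows([((613,30,258),M)]);
```

```text
tip [615.8  30.3 245.6]
t 7.9 p [641.9  33.8 212.2] F [-1.3 -0.3  7.4] q [-0.21 -0.13  1.97  0.33  0.69  1.03]
{"x":0.0053,"y":-0.0002,"z":-0.0115,"wx":0.2,"wy":-0.4,"wz":0.1,"fingers":1}
```

Run:
```python
from arc import *
trows([((615.8,30.3,257),M),((613,10,258),M),((618,-12,254),M)]);
```

```text
tip [615.8  30.3 245.6]
t 7.9 p [641.9  33.8 212.2] F [-1.3 -0.3  7.4] q [-0.21 -0.13  1.97  0.33  0.69  1.03]
{"x":0.0069,"y":-0.0001,"z":-0.0089,"wx":0.2,"wy":-0.4,"wz":0.1,"fingers":1}
{"x":0.0030,"y":0.0196,"z":-0.0131,"wx":0.2,"wy":-0.4,"wz":0.1,"fingers":1}
{"x":0.0020,"y":0.0421,"z":-0.0088,"wx":0.2,"wy":-0.4,"wz":0.1,"fingers":1}
```

Emit:
jog_arm(
  rows=[
    {"x": 0.0035,"y": 0,"z": -0.0045,"wx": 0,"wy": -0.4,"wz": 0,"fingers": 1},
    {"x": 0.0069,"y": 0,"z": -0.0089,"wx": 0,"wy": -0.4,"wz": 0,"fingers": 1},
    {"x": 0.003,"y": 0.0196,"z": -0.013,"wx": 0,"wy": -0.4,"wz": 0,"fingers": 1},
    {"x": 0.002,"y": 0.042,"z": -0.0088,"wx": 0,"wy": -0.4,"wz": 0,"fingers": 1},
    {"x": 0.002,"y": 0.042,"z": -0.0088,"wx": 0,"wy": -0.4,"wz": 0,"fingers": 1},
  ],
)

```text
clock: 8.4
ee_pos: [643.5, -10.3, 219.8]
eef_rot: [-2.927, -0.202, -1.005]
contact_force: [-1.2, -0.5, -0.2]
opening: 0.3
```

Run:
```python
from arc import *
s=ctrl.observe();c=ctrl.capture("wrist")
s=ctrl.observe();c=ctrl.capture("wrist");c["ee"]=s["ee_pos"];c["rot"]=s["eef_rot"];np.savez("w6.npz",**c)
c2=ctrl.capture("scene");c3=ctrl.capture("top");np.savez("s6.npz",**c2);np.savez("t6.npz",**c3)
a=cv2.resize(c["img"][:,:,::-1][120:300,200:400],(400,360));b=cv2.resize(c2["img"][:,:,::-1][190:290,260:400],(400,286));d=cv2.resize(c3["img"][:,:,::-1][190:290,250:390],(400,286))
im=np.zeros((600,800,3),np.uint8);im[:360,:400]=a;im[:286,400:]=b;im[300:586,400:]=d
cv2.imwrite("pics/m6.png",im)
p=(618,-11.5)
trows([((*p,247),M),((*p,242),M)])
```

```text
tip [617.5 -11.2 253.7]
t 8.6 p [643.4  -7.7 220.1] F [ 0.3  0.3 -0. ] q [-0.31 -0.13  1.94  0.39  0.75  0.91]
{"x":-0.0037,"y":0.0002,"z":0.0055,"wx":0.1,"wy":0.1,"wz":0.1,"fingers":1}
{"x":-0.0068,"y":0.0002,"z":0.0095,"wx":0.1,"wy":0.1,"wz":0.1,"fingers":1}
```

View pics/m6.png

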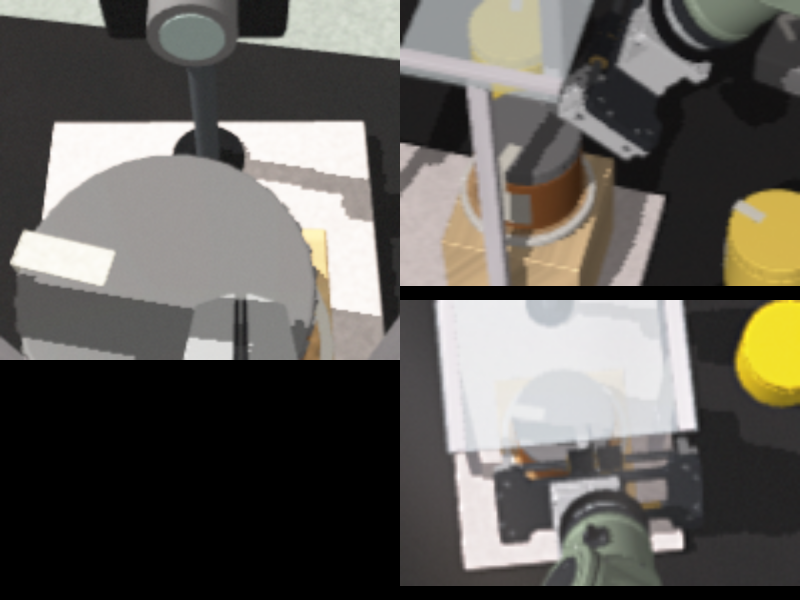

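```bash
cat > strip.py <<'E'
from wv import *
def ang(c,i,o):
    a=atz(c,*i,240);b=atz(c,*o,240);d=b-a
    w=cloud(c);z=w[...,2];m=(abs(z-240)<4)&(abs(w[...,0]-633)<60)&(abs(w[...,1]-11)<60)
    print("in",a.round(1),"out",b.round(1),"yaw",np.degrees(np.arctan2(d[1],d[0])).round(1),"len",np.hypot(*d[:2]).round(1))
E
python3 - <<'E'
from strip import *
ang(wload("w6.npz"),(255,255),(209,244))
E
```

```text
in [633.3  30.6 240. ] out [636.6  61.  240. ] yaw 83.7 len 30.6
```

Label yaw is now about 84° (target 8°), so the stroke gives nearly 1:1. The second stroke will be 76.5°.

Emit:
jog_arm(
  rows=[
    {"x": -0.002,"y": 0,"z": 0.003,"wx": 0,"wy": 0,"wz": 0,"fingers": 1},
    {"x": -0.0037,"y": 0,"z": 0.0055,"wx": 0,"wy": 0,"wz": 0,"fingers": 1},
    {"x": -0.0053,"y": 0,"z": 0.0075,"wx": 0,"wy": 0,"wz": 0,"fingers": 1},
    {"x": -0.0068,"y": 0,"z": 0.0095,"wx": 0,"wy": 0,"wz": 0,"fingers": 1},
    {"x": -0.0068,"y": 0,"z": 0.0095,"wx": 0,"wy": 0,"wz": 0,"fingers": 1},
  ],
)

```text
clock: 9.1
ee_pos: [646.0, -8.5, 211.7]
eef_rot: [-2.924, -0.206, -1.015]
contact_force: [-3.3, -2.2, 7.8]
opening: 0.7
```

Run:
```python
from arc import *
trows(arc(227,201,5,242))
```

```text
tip [619.9 -11.9 245.1]
t 9.1 p [646.   -8.5 211.7] F [-3.3 -2.2  7.8] q [-0.31 -0.11  1.95  0.41  0.72  0.9 ]
{"x":-0.0050,"y":-0.0033,"z":0.0001,"wx":0.3,"wy":-0.3,"wz":0.2,"fingers":1}
{"x":-0.0062,"y":-0.0057,"z":-0.0008,"wx":0.3,"wy":-0.3,"wz":0.2,"fingers":1}
{"x":-0.0072,"y":-0.0083,"z":-0.0016,"wx":0.3,"wy":-0.3,"wz":0.2,"fingers":1}
{"x":-0.0080,"y":-0.0111,"z":-0.0023,"wx":0.3,"wy":-0.3,"wz":0.2,"fingers":1}
{"x":-0.0086,"y":-0.0139,"z":-0.0028,"wx":0.3,"wy":-0.3,"wz":0.2,"fingers":1}
```

Emit:
jog_arm(
  rows=[
    {"x": -0.005,"y": -0.0033,"z": 0.0001,"wx": 0.3,"wy": -0.3,"wz": 0.2,"fingers": 1},
    {"x": -0.0062,"y": -0.0057,"z": -0.0008,"wx": 0.3,"wy": -0.3,"wz": 0.2,"fingers": 1},
    {"x": -0.0072,"y": -0.0083,"z": -0.0016,"wx": 0.3,"wy": -0.3,"wz": 0.2,"fingers": 1},
    {"x": -0.008,"y": -0.0111,"z": -0.0023,"wx": 0.3,"wy": -0.3,"wz": 0.2,"fingers": 1},
    {"x": -0.0086,"y": -0.0139,"z": -0.0028,"wx": 0.3,"wy": -0.3,"wz": 0.2,"fingers": 1},
  ],
)

```text
clock: 9.6
ee_pos: [638.2, 3.1, 212.3]
eef_rot: [-2.921, -0.204, -1.016]
contact_force: [-1.9, -2.6, 6.5]
opening: 0.5
```

Run:
```python
from arc import *
trows(arc(201,175,5,242))
```

```text
tip [ 6.121e+02 -4.000e-01  2.457e+02]
t 9.6 p [638.2   3.1 212.3] F [-1.9 -2.6  6.5] q [-0.29 -0.14  1.97  0.39  0.72  0.93]
{"x":-0.0046,"y":-0.0042,"z":0.0012,"wx":0.2,"wy":-0.3,"wz":0.0,"fingers":1}
{"x":-0.0048,"y":-0.0071,"z":0.0011,"wx":0.2,"wy":-0.3,"wz":0.0,"fingers":1}
{"x":-0.0048,"y":-0.0100,"z":0.0011,"wx":0.2,"wy":-0.3,"wz":0.0,"fingers":1}
{"x":-0.0046,"y":-0.0128,"z":0.0012,"wx":0.2,"wy":-0.3,"wz":0.0,"fingers":1}
{"x":-0.0042,"y":-0.0157,"z":0.0015,"wx":0.2,"wy":-0.3,"wz":0.0,"fingers":1}
```

Emit:
jog_arm(
  rows=[
    {"x": -0.0046,"y": -0.0042,"z": 0.0012,"wx": 0.2,"wy": -0.3,"wz": 0,"fingers": 1},
    {"x": -0.0048,"y": -0.0071,"z": 0.0011,"wx": 0.2,"wy": -0.3,"wz": 0,"fingers": 1},
    {"x": -0.0048,"y": -0.01,"z": 0.0011,"wx": 0.2,"wy": -0.3,"wz": 0,"fingers": 1},
    {"x": -0.0046,"y": -0.0128,"z": 0.0012,"wx": 0.2,"wy": -0.3,"wz": 0,"fingers": 1},
    {"x": -0.0042,"y": -0.0157,"z": 0.0015,"wx": 0.2,"wy": -0.3,"wz": 0,"fingers": 1},
  ],
)

```text
clock: 10.1
ee_pos: [636.2, 17.8, 212.3]
eef_rot: [-2.919, -0.205, -1.018]
contact_force: [-0.1, -0.6, 6.2]
opening: 0.3
```

Run:
```python
from arc import *
trows(arc(175,150.5,5,242))
```

```text
tip [610.   14.2 245.6]
t 10.1 p [636.2  17.8 212.3] F [-0.1 -0.6  6.2] q [-0.25 -0.14  1.98  0.37  0.71  0.97]
{"x":-0.0036,"y":-0.0036,"z":0.0020,"wx":0.1,"wy":-0.4,"wz":0.1,"fingers":1}
{"x":-0.0029,"y":-0.0061,"z":0.0025,"wx":0.1,"wy":-0.4,"wz":0.1,"fingers":1}
{"x":-0.0020,"y":-0.0086,"z":0.0033,"wx":0.1,"wy":-0.4,"wz":0.1,"fingers":1}
{"x":-0.0009,"y":-0.0110,"z":0.0041,"wx":0.1,"wy":-0.4,"wz":0.1,"fingers":1}
{"x":0.0004,"y":-0.0132,"z":0.0051,"wx":0.1,"wy":-0.4,"wz":0.1,"fingers":1}
```

Emit:
jog_arm(
  rows=[
    {"x": -0.0036,"y": -0.0036,"z": 0.002,"wx": 0.1,"wy": -0.4,"wz": 0,"fingers": 1},
    {"x": -0.0029,"y": -0.0061,"z": 0.0025,"wx": 0.1,"wy": -0.4,"wz": 0,"fingers": 1},
    {"x": -0.002,"y": -0.0086,"z": 0.0033,"wx": 0.1,"wy": -0.4,"wz": 0,"fingers": 1},
    {"x": -0.0009,"y": -0.011,"z": 0.0041,"wx": 0.1,"wy": -0.4,"wz": 0,"fingers": 1},
    {"x": 0.0004,"y": -0.0132,"z": 0.0051,"wx": 0.1,"wy": -0.4,"wz": 0,"fingers": 1},
  ],
)

```text
clock: 10.6
ee_pos: [640.3, 31.1, 212.3]
eef_rot: [-2.92, -0.207, -1.018]
contact_force: [-1.6, -0.6, 6.3]
opening: 0.5
```

Emit:
jog_arm(
  rows=[
    {"x": 0.0031,"y": 0,"z": -0.004,"wx": 0,"wy": 0,"wz": 0,"fingers": 1},
    {"x": 0.0062,"y": 0,"z": -0.0079,"wx": 0,"wy": 0,"wz": 0,"fingers": 1},
    {"x": 0.006,"y": 0,"z": -0.025,"wx": 0,"wy": 0,"wz": 0,"fingers": 1},
    {"x": 0.006,"y": 0,"z": -0.06,"wx": 0,"wy": 0,"wz": 0,"fingers": 1},
    {"x": 0.006,"y": 0,"z": -0.06,"wx": 0,"wy": 0,"wz": 0,"fingers": 1},
  ],
)

```text
clock: 11.1
ee_pos: [608.8, 26.3, 267.4]
eef_rot: [-2.918, -0.207, -1.028]
contact_force: [0.4, -0.6, 0.3]
opening: 0.1
```

Run:
```python
from arc import *
s=ctrl.observe();c=ctrl.capture("wrist")
s=ctrl.observe();c=ctrl.capture("wrist");c["ee"]=s["ee_pos"];c["rot"]=s["eef_rot"];np.savez("w7.npz",**c)
cv2.imwrite("pics/w7.png",cv2.resize(c["img"][:,:,::-1][60:240,200:440],(800,600)))
c=ctrl.capture("scene");cv2.imwrite("pics/s7.png",cv2.resize(c["img"][:,:,::-1][190:290,260:400],(800,571)))
trows([])
```

```text
tip [581.5  23.2 295.3]
t 11.25 p [607.6  26.8 262. ] F [ 0.5 -1.1 -0.8] q [-0.25 -0.27  1.97  0.32  0.83  1.04]
```

View pics/w7.png

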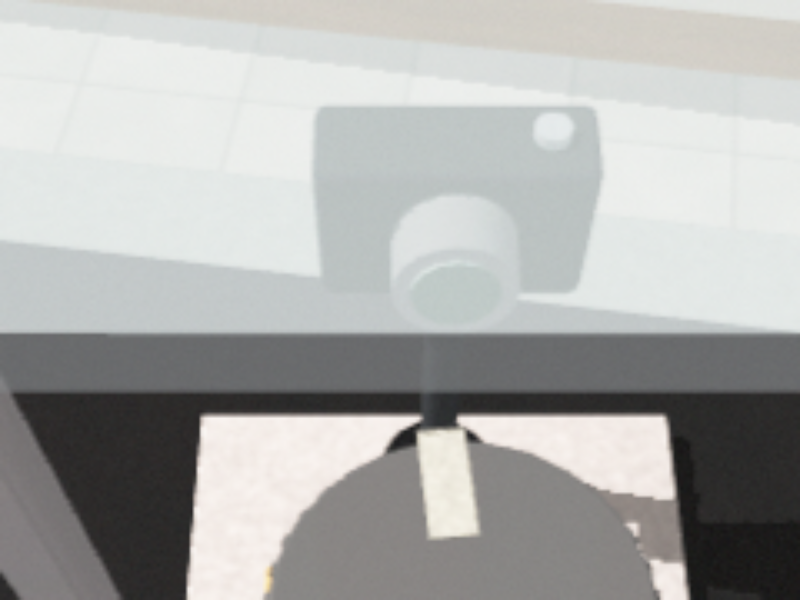

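View pics/s7.png

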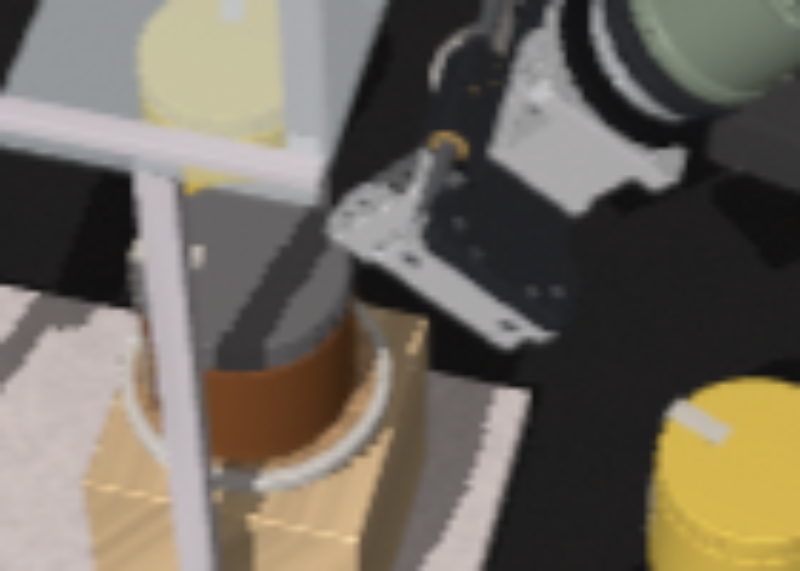

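Run:
```python
from strip import *
c=wload("w7.npz")
f=lambda x,y:(200+x/3.333,60+y/3.333)
ang(c,f(453,537),f(442,431))
# left and right edges separately
ang(c,f(429,538),f(418,431)); ang(c,f(479,535),f(466,430))
w=cloud(c);z=w[...,2]
m=(abs(z-240)<4)&(np.hypot(w[...,0]-633,w[...,1]-11)<60);p=w[m][:,:2].astype(np.float32);print("lid",cv2.minEnclosingCircle(p),len(p))
# stand edges far: board sides
print("board edges", atz(c,*f(187,590),18),atz(c,*f(200,415),18),atz(c,*f(667,415),18))
```

```text
in [653.   19.6 240. ] out [682.8  25.9 240. ] yaw 12.0 len 30.4
in [651.9  25.3 240. ] out [681.9  32.  240. ] yaw 12.5 len 30.7
in [654.4  13.4 240. ] out [683.9  19.9 240. ] yaw 12.5 len 30.2
lid ((636.3408203125, 15.543359756469727), 48.540225982666016) 8892
board edges [726.25017576 139.83851792  18.        ] [820.19220768 154.07928391  18.        ] [852.6032483  -73.70635912  18.        ]
```

The strip now points at the camera: yaw ≈ 12° against the stand's 8°, so it is about 4° (0.07 rad) off where 0.2 rad is allowed. The hand is off and the jar upright. Now to the remote.

Run:
```python
from arc import *
V=tool(-2.4,0)
trows([((520,0,330),M),((470,-120,320),tool(5,25)),((400,-300,280),tool(0,10))])
```

```text
tip [581.5  23.2 295.3]
t 11.25 p [607.6  26.8 262. ] F [ 0.5 -1.1 -0.8] q [-0.25 -0.27  1.97  0.32  0.83  1.04]
{"x":-0.0290,"y":0.0144,"z":-0.0670,"wx":0.1,"wy":-0.4,"wz":0.1,"fingers":1}
{"x":-0.0970,"y":0.1272,"z":-0.1011,"wx":-1.4,"wy":-13.4,"wz":2.7,"fingers":1}
{"x":-0.2066,"y":0.2956,"z":-0.1319,"wx":-3.1,"wy":-28.3,"wz":7.5,"fingers":1}
```

Emit:
jog_arm(
  rows=[
    {"x": -0.015,"y": 0.007,"z": -0.034,"wx": 0,"wy": 0,"wz": 0,"fingers": 1},
    {"x": -0.029,"y": 0.0144,"z": -0.067,"wx": 0,"wy": 0,"wz": 0,"fingers": 1},
    {"x": -0.05,"y": 0.05,"z": -0.08,"wx": -0.5,"wy": -4,"wz": 1,"fingers": 1},
    {"x": -0.073,"y": 0.088,"z": -0.09,"wx": -1,"wy": -9,"wz": 2,"fingers": 1},
    {"x": -0.097,"y": 0.127,"z": -0.101,"wx": -1.4,"wy": -13.4,"wz": 2.7,"fingers": 1},
  ],
)

```text
clock: 11.75
ee_pos: [487.0, -119.2, 280.4]
eef_rot: [-3.046, -0.132, -0.668]
contact_force: [0.4, -0.2, 0.4]
opening: 0.3
```

Run:
```python
from arc import *
trows([((400,-300,280),tool(0,10)),((370,-351,260),tool(-2.4,8))])
```

```text
tip [ 469.2 -120.9  319. ]
t 11.75 p [ 487.  -119.2  280.4] F [ 0.4 -0.2  0.4] q [-0.63 -0.36  1.9   0.29  1.27  0.81]
{"x":-0.1039,"y":0.1732,"z":-0.0017,"wx":-1.6,"wy":-14.7,"wz":4.8,"fingers":1}
{"x":-0.1448,"y":0.2215,"z":0.0016,"wx":-2.2,"wy":-16.7,"wz":7.1,"fingers":1}
```

Emit:
jog_arm(
  rows=[
    {"x": -0.026,"y": 0.043,"z": 0,"wx": -0.4,"wy": -4,"wz": 1.2,"fingers": 1},
    {"x": -0.052,"y": 0.086,"z": 0,"wx": -0.8,"wy": -8,"wz": 2.4,"fingers": 1},
    {"x": -0.078,"y": 0.13,"z": 0,"wx": -1.2,"wy": -12,"wz": 3.6,"fingers": 1},
    {"x": -0.104,"y": 0.173,"z": 0,"wx": -1.6,"wy": -15,"wz": 4.8,"fingers": 1},
    {"x": -0.145,"y": 0.2,"z": 0.0016,"wx": -2.2,"wy": -16.7,"wz": 7,"fingers": 1},
  ],
)

```text
clock: 12.25
ee_pos: [375.9, -331.4, 217.3]
eef_rot: [3.13, -0.064, 0.218]
contact_force: [0.5, -0.0, -0.5]
opening: 0.5
```

Run:
```python
from wv import *
from arc import *
ctrl.capture("wrist")
s=ctrl.observe();c=ctrl.capture("wrist");c["ee"]=s["ee_pos"];c["rot"]=s["eef_rot"];np.savez("w8.npz",**c);c=wload("w8.npz")
cv2.imwrite("pics/w8.png",c["img"][:,:,::-1])
trows([])
w=cloud(c);z=w[...,2]
for nm,lo,hi in (("box",41,49),("griptop",119,127)):
    m=(z>lo)&(z<hi)&(w[...,0]>350)&(w[...,0]<560)&(w[...,1]<-250)&(w[...,1]>-460)
    p=w[m][:,:2].astype(np.float32);print(nm,len(p),cv2.minAreaRect(p),cv2.minEnclosingCircle(p),p.mean(0))
```

```text
tip [ 366.1 -329.8  255.5]
t 12.35 p [ 371.7 -329.8  213.4] F [ 0.7 -0.2  0.1] q [-0.99 -0.08  1.75  0.11  1.4   0.61]
box 8396 ((457.0321350097656, -353.83282470703125), (108.35494995117188, 118.36222839355469), 87.2406005859375) ((457.7053527832031, -353.74383544921875), 77.10617065429688) [ 456.23953 -353.22858]
griptop 774 ((457.63568115234375, -353.8211669921875), (28.940134048461914, 28.19574737548828), 51.13381576538086) ((457.60894775390625, -353.8143615722656), 14.720895767211914) [ 457.38828 -353.844  ]
```

View pics/w8.png

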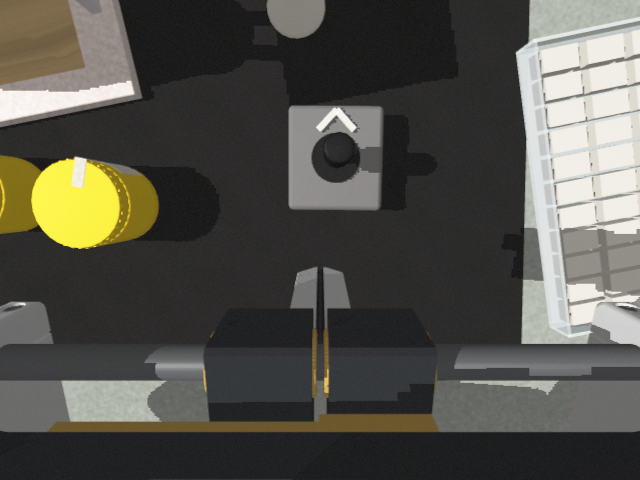

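The remote is at (457.5,-353.8) with yaw -2.8°. The chevron is on its far (+x) edge, and the stick's black grip is at (338,149). Approaching behind the stick with the tool vertical.

Run:
```python
from arc import *
V=tool(-2.8,0)
trows([((385,-350.5,180),V),((412,-351.6,125),V),((412,-351.6,100),V)])
```

```text
tip [ 366.1 -329.8  255.5]
t 12.35 p [ 371.7 -329.8  213.4] F [ 0.7 -0.2  0.1] q [-0.99 -0.08  1.75  0.11  1.4   0.61]
{"x":0.0040,"y":0.0205,"z":0.0770,"wx":-0.3,"wy":-7.6,"wz":0.1,"fingers":1}
{"x":0.0236,"y":0.0206,"z":0.1351,"wx":-0.3,"wy":-7.6,"wz":0.1,"fingers":1}
{"x":0.0202,"y":0.0208,"z":0.1599,"wx":-0.3,"wy":-7.6,"wz":0.1,"fingers":1}
```

Emit:
jog_arm(
  rows=[
    {"x": 0.002,"y": 0.01,"z": 0.04,"wx": -0.3,"wy": -4,"wz": 0,"fingers": 1},
    {"x": 0.004,"y": 0.0205,"z": 0.077,"wx": -0.3,"wy": -7.6,"wz": 0,"fingers": 1},
    {"x": 0.014,"y": 0.0205,"z": 0.106,"wx": -0.3,"wy": -7.6,"wz": 0,"fingers": 1},
    {"x": 0.0236,"y": 0.0206,"z": 0.135,"wx": -0.3,"wy": -7.6,"wz": 0,"fingers": 1},
    {"x": 0.0202,"y": 0.0208,"z": 0.16,"wx": -0.3,"wy": -7.6,"wz": 0,"fingers": 1},
  ],
)

```text
clock: 12.85
ee_pos: [413.3, -349.9, 54.4]
eef_rot: [-3.138, 0.069, 0.001]
contact_force: [0.2, -0.0, 0.0]
opening: 0.9
```

Run:
```python
from wv import *
from arc import *
ctrl.capture("wrist")
s=ctrl.observe();c=ctrl.capture("wrist")
cv2.imwrite("pics/w9.png",c["img"][:,:,::-1])
V=tool(-2.8,0);a=np.array([np.cos(np.radians(-2.8)),np.sin(np.radians(-2.8))])
trows([(np.r_[np.array([457.5,-353.8])+d*a,100],V) for d in (-23,-16,-10,-5,-2)])
```

```text
tip [ 409.9 -347.3   94.4]
t 12.95 p [ 409.6 -346.9   51.9] F [ 0.3  1.1 -0.4] q [-0.86  0.26  1.73  0.    1.16  0.75]
{"x":0.0251,"y":0.0046,"z":-0.0058,"wx":-0.5,"wy":0.4,"wz":0.2,"fingers":1}
{"x":0.0321,"y":0.0046,"z":-0.0059,"wx":-0.5,"wy":0.4,"wz":0.2,"fingers":1}
{"x":0.0381,"y":0.0046,"z":-0.0059,"wx":-0.5,"wy":0.4,"wz":0.2,"fingers":1}
{"x":0.0431,"y":0.0047,"z":-0.0060,"wx":-0.5,"wy":0.4,"wz":0.2,"fingers":1}
{"x":0.0461,"y":0.0047,"z":-0.0060,"wx":-0.5,"wy":0.4,"wz":0.2,"fingers":1}
```

View pics/w9.png

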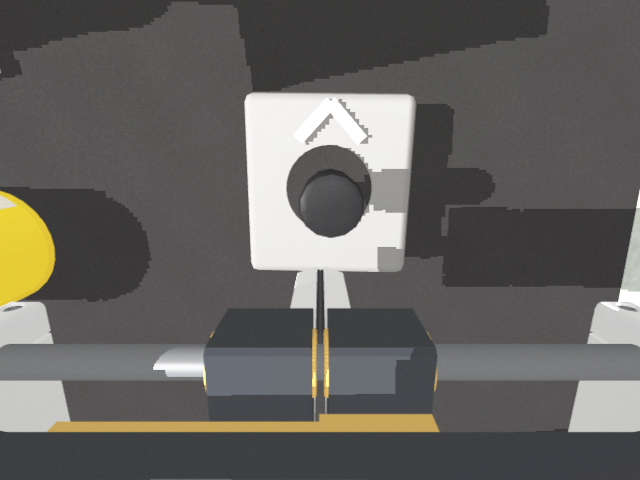

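Emit:
jog_arm(
  rows=[
    {"x": 0.01,"y": 0.0046,"z": -0.006,"wx": -0.5,"wy": 0.4,"wz": 0.2,"fingers": 1},
    {"x": 0.022,"y": 0.0046,"z": -0.006,"wx": -0.5,"wy": 0.4,"wz": 0.2,"fingers": 1},
    {"x": 0.031,"y": 0.0046,"z": -0.006,"wx": -0.5,"wy": 0.4,"wz": 0.2,"fingers": 1},
    {"x": 0.039,"y": 0.0046,"z": -0.006,"wx": -0.5,"wy": 0.4,"wz": 0.2,"fingers": 1},
    {"x": 0.0465,"y": 0.0047,"z": -0.006,"wx": -0.5,"wy": 0.4,"wz": 0.2,"fingers": 1},
  ],
)

```text
clock: 13.45
ee_pos: [457.0, -354.6, 58.9]
eef_rot: [3.139, -0.075, 0.0]
contact_force: [-3.0, 0.3, 2.6]
opening: 0.4
```

Run:
```python
from wv import *
from arc import *
for i in range(3): c=ctrl.capture("wrist")
cv2.imwrite("pics/w10.png",c["img"][:,:,::-1])
c=ctrl.capture("scene");cv2.imwrite("pics/s10.png",cv2.resize(c["img"][:,:,::-1][150:250,340:480],(800,571)))
V=tool(-2.8,0);a=np.array([np.cos(np.radians(-2.8)),np.sin(np.radians(-2.8))])
trows([(np.r_[np.array([457.5,-353.8])+d*a,100],V) for d in (-2,-30)])
```

```text
tip [ 456.2 -354.1  100.5]
t 13.65 p [ 456.2 -354.1   58. ] F [-2.8  0.   3.3] q [-0.81  0.32  1.64 -0.    1.19  0.81]
{"x":-0.0007,"y":-0.0004,"z":0.0005,"wx":0.0,"wy":0.0,"wz":0.1,"fingers":1}
{"x":-0.0287,"y":-0.0004,"z":0.0005,"wx":0.0,"wy":0.0,"wz":0.1,"fingers":1}
```

View pics/w10.png

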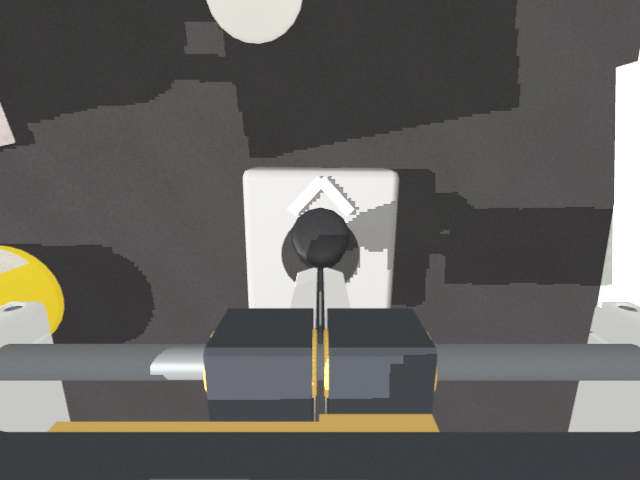

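View pics/s10.png

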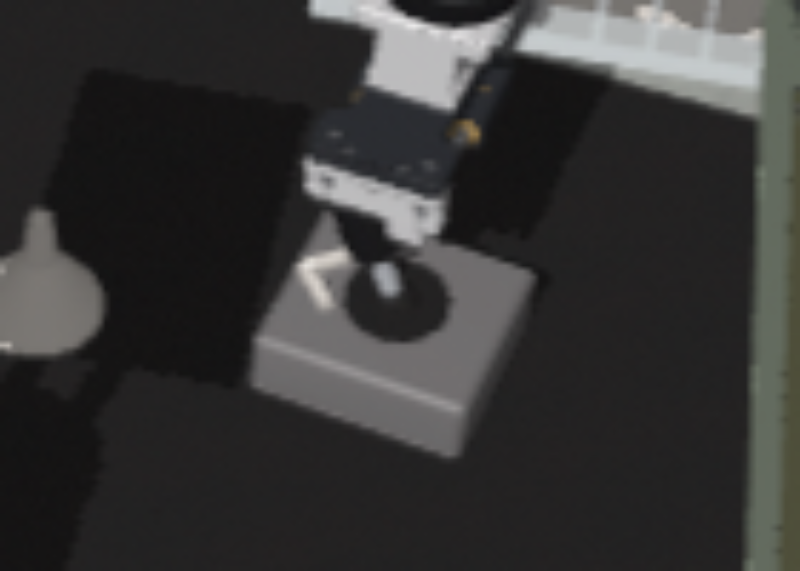

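The stick is visibly tilted to the chevron with 2.8 N horizontal force. I'll hold it and check the angle from depth.

Emit:
jog_arm(
  rows=[
    {"x": 0.0003,"y": 0,"z": 0.0005,"wx": 0,"wy": 0,"wz": 0,"fingers": 1},
    {"x": 0.0003,"y": 0,"z": 0.0005,"wx": 0,"wy": 0,"wz": 0,"fingers": 1},
    {"x": 0.0003,"y": 0,"z": 0.0005,"wx": 0,"wy": 0,"wz": 0,"fingers": 1},
    {"x": 0.0003,"y": 0,"z": 0.0005,"wx": 0,"wy": 0,"wz": 0,"fingers": 1},
    {"x": 0.0003,"y": 0,"z": 0.0005,"wx": 0,"wy": 0,"wz": 0,"fingers": 1},
  ],
)

```text
clock: 14.15
ee_pos: [456.4, -354.2, 57.6]
eef_rot: [3.14, -0.076, -0.0]
contact_force: [-3.1, 0.1, 4.7]
opening: 0.3
```

Run:
```python
from wv import *
from arc import *
s=ctrl.observe();c=ctrl.capture("wrist");c["ee"]=s["ee_pos"];c["rot"]=s["eef_rot"];np.savez("w11.npz",**c);c=wload("w11.npz")
trows([])
w=cloud(c)[205:262,290:352].reshape(-1,3)
w=w[(w[:,2]>85)&(w[:,2]<135)&(w[:,0]>455)]
q=(w[:,:2]-[457.5,-353.8])@np.array([[np.cos(-.049),-np.sin(-.049)],[np.sin(-.049),np.cos(-.049)]])
# fit plane to the top face
p=np.c_[q,w[:,2]]; 
for k in range(3):
    A=np.c_[p[:,:2],np.ones(len(p))];co=np.linalg.lstsq(A,p[:,2],rcond=None)[0];r=p[:,2]-A@co;p=p[abs(r)<max(1.5,np.std(r)*1.5)]
print(len(p),co,"slope tilt",np.arctan(-co[0]),"side",np.arctan(-co[1]),"centre",p.mean(0), "tilt from centre",np.arctan2(p[:,0].mean(),p[:,2].mean()-45),np.arctan2(p[:,1].mean(),p[:,2].mean()-45))
```

```text
tip [ 456.4 -354.1  100.1]
t 14.2 p [ 456.4 -354.2   57.6] F [-2.3 -1.   4.3] q [-0.81  0.32  1.64 -0.    1.18  0.81]
2285 [-4.13689585e-01 -4.59207124e-03  1.28561106e+02] slope tilt 0.39225175584882493 side 0.004592038963877786 centre [3.03282239e+01 3.89082186e-04 1.16023556e+02] tilt from centre 0.4035773256625104 5.478213276000202e-06
```

Emit:
jog_arm(
  rows=[
    {"x": 0.0003,"y": 0,"z": 0.0003,"wx": 0,"wy": 0,"wz": 0,"fingers": 1},
    {"x": 0.0003,"y": 0,"z": 0.0003,"wx": 0,"wy": 0,"wz": 0,"fingers": 1},
    {"x": 0.0003,"y": 0,"z": 0.0003,"wx": 0,"wy": 0,"wz": 0,"fingers": 1},
    {"x": 0.0003,"y": 0,"z": 0.0003,"wx": 0,"wy": 0,"wz": 0,"fingers": 1},
    {"x": 0.0003,"y": 0,"z": 0.0003,"wx": 0,"wy": 0,"wz": 0,"fingers": 1},
  ],
)

```text
clock: 14.7
ee_pos: [456.7, -354.1, 57.2]
eef_rot: [3.14, -0.075, -0.0]
contact_force: [-2.0, 1.0, 4.4]
opening: 0.2
```

The tilt measures 0.39 rad with side about 0. A little more hold, then release straight back.

Emit:
jog_arm(
  rows=[
    {"x": 0,"y": 0,"z": 0,"wx": 0,"wy": 0,"wz": 0,"fingers": 1},
    {"x": 0,"y": 0,"z": 0,"wx": 0,"wy": 0,"wz": 0,"fingers": 1},
    {"x": 0,"y": 0,"z": 0,"wx": 0,"wy": 0,"wz": 0,"fingers": 1},
    {"x": 0,"y": 0,"z": 0,"wx": 0,"wy": 0,"wz": 0,"fingers": 1},
    {"x": -0.012,"y": 0,"z": 0,"wx": 0,"wy": 0,"wz": 0,"fingers": 1},
  ],
)

```text
clock: 15.2
ee_pos: [445.5, -353.7, 57.1]
eef_rot: [3.14, -0.074, 0.002]
contact_force: [-1.3, -0.4, 0.8]
opening: 0.2
```

Emit:
jog_arm(
  rows=[
    {"x": -0.015,"y": 0,"z": 0,"wx": 0,"wy": 0,"wz": 0,"fingers": 1},
    {"x": -0.03,"y": 0,"z": 0,"wx": 0,"wy": 0,"wz": 0,"fingers": 1},
    {"x": -0.05,"y": 0,"z": 0,"wx": 0,"wy": 0,"wz": 0,"fingers": 1},
    {"x": -0.07,"y": 0,"z": -0.03,"wx": 0,"wy": 0,"wz": 0,"fingers": 1},
    {"x": -0.08,"y": 0,"z": -0.07,"wx": 0,"wy": 0,"wz": 0,"fingers": 1},
  ],
)

```text
clock: 15.7
ee_pos: [361.8, -346.7, 124.2]
eef_rot: [-3.135, 0.075, 0.006]
contact_force: [0.6, -1.6, -0.4]
opening: 0.6
```

Emit:
jog_arm(
  rows=[
    {"x": -0.01,"y": 0.03,"z": -0.03,"wx": 0,"wy": 0,"wz": 0,"fingers": 1},
    {"x": -0.03,"y": 0.06,"z": -0.06,"wx": 0,"wy": 0,"wz": 0,"fingers": 1},
    {"x": -0.05,"y": 0.1,"z": -0.09,"wx": 0,"wy": 0,"wz": 0,"fingers": 1},
    {"x": -0.07,"y": 0.13,"z": -0.1,"wx": 0,"wy": 0,"wz": 0,"fingers": 1},
    {"x": -0.07,"y": 0.13,"z": -0.1,"wx": 0,"wy": 0,"wz": 0,"fingers": 1},
  ],
)

```text
clock: 16.2
ee_pos: [283.3, -478.5, 225.9]
eef_rot: [-3.14, 0.084, 0.004]
contact_force: [-0.1, 0.2, 0.1]
opening: 0.3
```

Run:
```python
from wv import *
from arc import *
trows([])
for n in ("scene","top"):
    c=ctrl.capture(n);np.savez(n+"f.npz",**c);cv2.imwrite(f"pics/{n}f.png",c["img"][:,:,::-1])
    c=load(n+"f.npz");a=load(n+"0.npz")
    w=cloud(c);m=(abs(w[...,2]-121)<6)&(abs(w[...,0]-457)<50)&(abs(w[...,1]+354)<50)
    print(n,"grip top",m.sum(),w[m].mean(0))
    for l in ("beadbox_center","tape_center","funnel_center","stick_grip"):
        print(l,[(np.round(d["point"]),round(d["p"],2)) for d in ctrl.spot_point(n,l)][:2])
    d=np.abs(c["img"].astype(int)-a["img"]).sum(2).astype(np.uint8)
b=load("topf.npz")["img"][:,:,::-1][160:300,220:420];cv2.imwrite("pics/tfc.png",cv2.resize(b,(800,560),interpolation=cv2.INTER_CUBIC))
```

```text
tip [ 283.4 -478.5  268.4]
t 16.2 p [ 283.3 -478.5  225.9] F [-0.1  0.2  0.1] q [-1.19  0.13  1.51 -0.    1.51  0.43]
scene grip top 62 [ 454.82847444 -349.68642429  119.65479068]
beadbox_center [(array([412., 321.]), 0.74)]
tape_center [(array([376., 245.]), 0.96)]
funnel_center [(array([195., 347.]), 0.8)]
stick_grip [(array([190., 410.]), 0.57)]
top grip top 77 [ 457.94686194 -355.20547598  121.30513661]
beadbox_center [(array([303., 197.]), 0.62)]
tape_center [(array([235., 202.]), 0.74)]
funnel_center [(array([246., 416.]), 0.67), (array([233., 309.]), 0.32)]
stick_grip [(array([307., 434.]), 0.53)]
```

View pics/tfc.png

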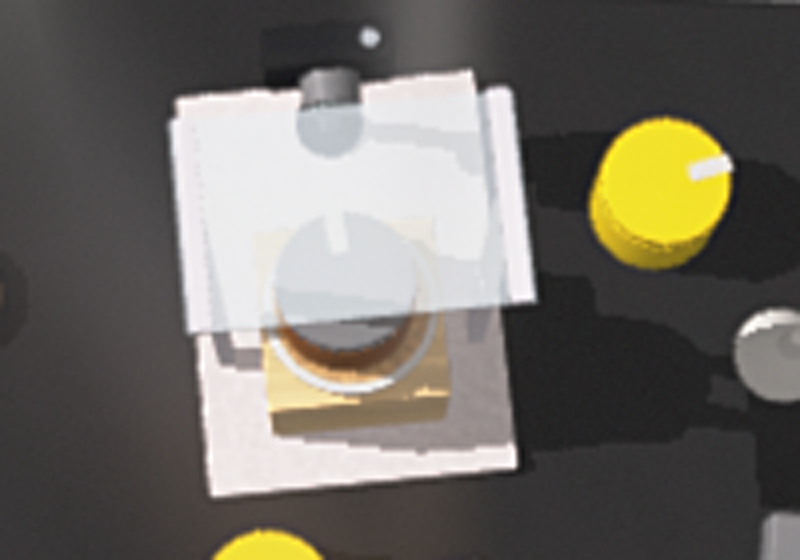

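View pics/scenef.png

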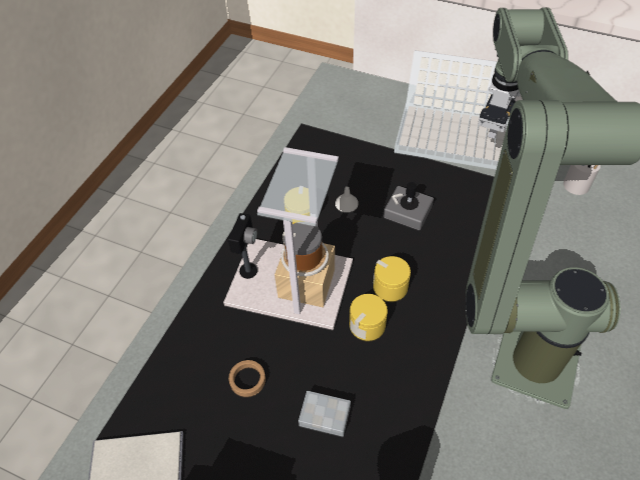

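Run:
```python
from strip import *
c=load("topf.npz");b=c["img"][:,:,::-1][205:235,290:325];cv2.imwrite("pics/tz.png",cv2.resize(b,(700,600),interpolation=cv2.INTER_CUBIC))
g=cv2.resize(b,(700,600),interpolation=cv2.INTER_CUBIC).min(2)[100:420,100:500]
m=(g>222).astype(np.uint8);n,l,st,ce=cv2.connectedComponentsWithStats(m)
for i in range(1,n):
    if st[i,4]>800:
        p=np.argwhere(l==i)[:,::-1].astype(np.float32);r=cv2.minAreaRect(p);bx=cv2.boxPoints(r)+100
        print(st[i],r,bx.round().tolist())
```

```text
[    0     0   400   279 56662] ((199.5, 139.0), (278.0, 399.0), 90.0) [[100.0, 100.0], [499.0, 100.0], [499.0, 378.0], [100.0, 378.0]]
```

View pics/tz.png

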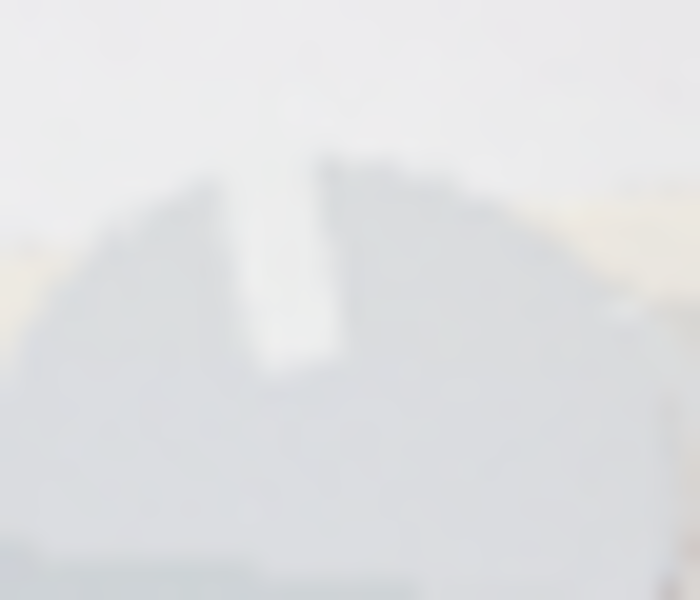

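Run:
```python
from strip import *
c=load("topf.npz");f=lambda x,y:(290+x/20-.5,205+y/20-.5)
ang(c,f(345,350),f(318,160));ang(c,f(262,368),f(226,180));ang(c,f(303,360),f(272,170))
```

```text
in [655.8  12.7 240. ] out [681.7  17.6 240. ] yaw 10.6 len 26.4
in [652.8  23.7 240. ] out [678.4  29.8 240. ] yaw 13.4 len 26.3
in [654.2  18.3 240. ] out [680.1  23.7 240. ] yaw 11.8 len 26.5
```

```bash
python3 -c "
from plant import ctrl
print(ctrl.observe()['clock'],ctrl.close_job())"
```

```text
the job is handed in; nothing more can be done
16.7 None
```

The jar's label now faces the stand's camera, the picture has been taken, and the job is handed in at about 16.7 s.

**Jar:** I turned it with two clockwise strokes of a leaned fingertip on the lid, pressing about 7 N, then took the hand off. The wrist and top cameras, checked afterwards, both put the label at about 12° against the stand's 8°. That is about 4° (0.07 rad) off square, inside the 0.2 rad allowed. I left it there, and the jar stands upright on the turntable.

**Stick:** I pushed it towards the chevron and held it for over a second. The measured tilt was 0.39 rad with almost no sideways tilt. After release, the depth images show the grip top back over the remote's centre.

**Other objects:** The bead box, tape ring and funnel show at the same places to within 3 pixels before and after. I stayed clear of the yellow look-alikes and saw no sign they moved.

**Disagreement found:** The fingers really end about 42 mm short of the reported TCP along the tool. My first press on the lid therefore met nothing. The wrist and scene depth images both confirmed the offset, and I corrected for it from then on.

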